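Load the slotted weights on the test stand

ROBOT

A 7-joint arm with a two-finger parallel gripper is mounted at the origin on a cart in front of the work surface, level with it; the furniture and walls round the work are solid. World frame = base frame: x ahead of the robot, y to its left, z up, the work surface at z = 0. Lengths are in mm, angles in rad, forces in N, time in s.
With the tool pointing down it reaches from about 350 to 900 mm from the base axis. Payload 19.9 kg.
Tool frame: the origin (TCP) lies midway between the tips of the shut fingers; the grasp point (between the pads) lies 19 mm behind it; z points along the fingers, y is the line along which they close (so a half turn about z gives the same grasp; the last joint's range is limited). The gripper opens to 94 mm and grips with 3 to 60 N. Pads are 16 mm wide; open, the fingers measure 119 mm over their backs; the gripper's body (75 mm by 177 mm) begins 78 mm behind the grasp point.
Start: joints at [-1.171, 0.417, -0.01, 1.614, 0.005, 1.111, -0.053], TCP at [267.217, 564.97, 177.125] pointing down, gripper open.
Joint ranges: [-2.81, 2.81], [-0.39, 2.02], [-1.27, 1.25], [0.06, 2.57], [-1.19, 4.33], [0.19, 2], [-2.82, 2.82]. Speed limits (rad/s): [1.89, 1.89, 2.39, 2.39, 3.01, 3.01, 3.01].

INTERFACE

Orientations are given as a unit quaternion [x, y, z, w].
In Python, from station import ctrl gives the robot as it stands.
- The arm moves only by the tool step_arm, never from a script. Its argument "motion" is a list of rows, each a list of 7 numbers: the shift along the tool's x, y, z in mm, then the turn, a rotation vector about the tool's x, y, z in rad, then the finger opening in mm, from 0 to 94. In form: [[x, y, z, ax, ay, az, fingers], ...]. A call has 1 to 12 rows; each row is the pose to reach, as a shift and turn from the pose commanded when the call began, along the tool's axes at that moment; what a row does not reach only later rows make up. A row lasts 1/12 s, in which the tool goes at most 41.7 mm and 7.16 degrees, less where a joint would pass 70% of its speed; a pose out of reach is approached as far as the arm can. A call with a gripper value outside its range is refused whole. The fingers move at their own pace and stop on an object; "newtons" is the grip in N (left out, the last holds). Time passes only in rows, so rows that repeat a pose let the fingers close. It gives the time, the measured TCP pose, the force, the opening and the grip force at its end, in the units of the state.
- ctrl.sense(): the state, without advancing time (a new reading comes with each control period).
- ctrl.capture(name): name is "scene" or "side" or "wrist"; returns the picture (480x640x3 uint8, red, green, blue); there is no depth.
- ctrl.camera_info(name): a dict with "fovy" (degrees; the focal length in pixels is half the picture's height over the tangent of half this angle, whatever the lens; pixels are square), "cx", "cy" (the principal point, pixels), "rvec" (rotation vector, rad) and "tvec" (3), from world to camera coordinates, as OpenCV has them; the wrist camera has in their place "hand_eye" (4x4, takes a point from camera to tool coordinates, whose origin is the TCP and whose axes are the flange's). Camera axes: x right, y down, z forward; pixel columns grow to the right and rows downward; lengths in mm; the calibration is good to about 2 mm. A picture is of the moment at which its call begins: read the wrist's pose just before it. camera_info takes no time and is no camera call.
- ctrl.sign_off(): hands the job in; it is judged then, once.
The state is a dict: "clock": time; "joints": joint angles; "qvel": joint speeds; "joint_torque": joint torques, N m; "eef_pos": TCP position; "orientation": TCP orientation; "contact_force": force on the tool from outside, world axes, zero at the start; "moment": the same for the moment, N m; "grip_width": finger opening in mm; "finger_force": force on a finger pad.
Only numpy, scipy, OpenCV 4.12 (cv2) and the standard library are available. Lean on these libraries where they do the work, as an engineer would, in place of code of your own. Each camera call takes 0.05 s, during which the arm holds its last target. There are 200 camera calls.

TASK

Build up the load on the test stand's post: slide every loose steel-grey slotted weight sideways onto the post, lying flat on the stack and fully home, with each slot turned at least 60 degrees away from the slot of every other weight on the post. If the red weight is still on the post, first take it off and lay it flat with its disc on the black rubber mat; if a steel-grey one is there instead, leave it at the bottom of the stack. Do not push the other things on the bench about.

Things in the scene. Friction and masses are not known exactly. Their poses are not given: they have to be found in the camera images.
- steel_a_center (a point): slotted weight (steel-grey, black tab; lies on the bench; may be absent): disc 70 mm across, 12 mm thick, 0.18 kg, with a 14 mm wide slot from 7 mm behind its centre out through the rim, and opposite it a light upright grip tab; it balances 8 mm from the centre towards the tab. Point: the disc's centre, 6 mm above its underside. +x points to the tab, the slot opens to -x, z up when flat
- steel_a_tab (a point): centre of the same weight's grip tab, 66 mm from the disc's centre along +x: 20 mm (x, radial) by 14 mm (y, the width to pinch), 36 mm high from the underside's level, point 18 mm above that level. A neck 14 mm wide, 12 mm high joins it to the disc. Same axes
- steel_b_center (a point): slotted weight (steel-grey, black tab; lies on the bench; may be absent): disc 70 mm across, 12 mm thick, 0.18 kg, with a 14 mm wide slot from 7 mm behind its centre out through the rim, and opposite it a light upright grip tab; it balances 8 mm from the centre towards the tab. Point: the disc's centre, 6 mm above its underside. +x points to the tab, the slot opens to -x, z up when flat
- steel_b_tab (a point): centre of the same weight's grip tab, 66 mm from the disc's centre along +x: 20 mm (x, radial) by 14 mm (y, the width to pinch), 36 mm high from the underside's level, point 18 mm above that level. A neck 14 mm wide, 12 mm high joins it to the disc. Same axes
- steel_c_center (a point): slotted weight (steel-grey, black tab; lies on the bench; may be absent): disc 70 mm across, 12 mm thick, 0.18 kg, with a 14 mm wide slot from 7 mm behind its centre out through the rim, and opposite it a light upright grip tab; it balances 8 mm from the centre towards the tab. Point: the disc's centre, 6 mm above its underside. +x points to the tab, the slot opens to -x, z up when flat
- steel_c_tab (a point): centre of the same weight's grip tab, 66 mm from the disc's centre along +x: 20 mm (x, radial) by 14 mm (y, the width to pinch), 36 mm high from the underside's level, point 18 mm above that level. A neck 14 mm wide, 12 mm high joins it to the disc. Same axes
- steel_d_center (a point): slotted weight (steel-grey, black tab; lies on the bench; may be absent): disc 70 mm across, 12 mm thick, 0.18 kg, with a 14 mm wide slot from 7 mm behind its centre out through the rim, and opposite it a light upright grip tab; it balances 8 mm from the centre towards the tab. Point: the disc's centre, 6 mm above its underside. +x points to the tab, the slot opens to -x, z up when flat
- steel_d_tab (a point): centre of the same weight's grip tab, 66 mm from the disc's centre along +x: 20 mm (x, radial) by 14 mm (y, the width to pinch), 36 mm high from the underside's level, point 18 mm above that level. A neck 14 mm wide, 12 mm high joins it to the disc. Same axes
- steel_post_center (a point): slotted weight (steel-grey, black tab; already on the post in some starts, else absent): disc 70 mm across, 12 mm thick, 0.18 kg, with a 14 mm wide slot from 7 mm behind its centre out through the rim, and opposite it a light upright grip tab; it balances 8 mm from the centre towards the tab. Point: the disc's centre, 6 mm above its underside. +x points to the tab, the slot opens to -x, z up when flat
- steel_post_tab (a point): centre of the same weight's grip tab, 66 mm from the disc's centre along +x: 20 mm (x, radial) by 14 mm (y, the width to pinch), 36 mm high from the underside's level, point 18 mm above that level. A neck 14 mm wide, 12 mm high joins it to the disc. Same axes
- red_weight_center (a point): slotted weight (red, red tab; on the post in the other starts, else absent): disc 70 mm across, 12 mm thick, 0.18 kg, with a 14 mm wide slot from 7 mm behind its centre out through the rim, and opposite it a light upright grip tab; it balances 8 mm from the centre towards the tab. Point: the disc's centre, 6 mm above its underside. +x points to the tab, the slot opens to -x, z up when flat
- red_weight_tab (a point): centre of the same weight's grip tab, 66 mm from the disc's centre along +x: 20 mm (x, radial) by 14 mm (y, the width to pinch), 36 mm high from the underside's level, point 18 mm above that level. A neck 14 mm wide, 12 mm high joins it to the disc. Same axes
- post_foot (a point): test stand, fixed: grey base 90 x 90 mm, metal block, dark round rest plate 66 mm across, its top 50 mm above the bench. Point: foot of the post, on its axis, level with the plate's top. The post is an upright steel rod 8 mm thick, 82 mm clear between plate and cap; z up
- post_cap (a point): top of the black cap on the post: 22 mm in diameter, 10 mm high, at the upper end of the 82 mm of rod; wider than the slots, so weights go on and off only sideways below it. Fixed cables hang past the right edge of the bench, 0.2 m to the right (-y) of the post and more, so coming from there has little room, as has the first move from the start
- mat_top (a point): centre of the top of a square black rubber mat, 86 x 86 mm, 8 mm thick, fixed on the bench; holds the red weight when it is off the post
- offcut: hardwood offcut, 42 x 70 x 20 mm, near the stand; a bystander; origin at the centre of its underside
- sander: sanding block, 64 x 112 x 28 mm; a bystander; origin at the centre of its underside
- driver: screwdriver with yellow handle, 238 mm long, 26 mm high; a bystander; origin at the centre of its underside

How it is judged:
By the outcome, as a careful person would: the job done as asked, in the order asked, and still so for the second after the job is handed in, with the robot touching nothing.
Of steel_a, steel_b, steel_c, steel_d only 3 to 4 are there at a start; the rules pass over those that are not, and their reading is None.
Of red_weight, steel_post only 1 to 1 are there at a start; the rules pass over those that are not, and their reading is None.
At some moment in a run one of steel_a, steel_b, steel_c, steel_d may be knocked a few centimetres aside while the robot is not near it.
It also fails if it takes over 210 s, if anything falls off the work surface, if the arm or the gripper's body presses on something with over 40 N, if the wrist force passes 120 N, or if a joint passes its speed limit or range.

## Working session

There is one attempt and no reset: what is moved stays moved. The work goes in short steps, Python scripts to look and compute and a tool call to move; the robot and the scene stay as the last step left them, time stands still between calls to the robot, and variables do not carry over. Pictures are saved under pics/ and viewed, at most 14 in all, crops included, and the job is handed in when it is done.

Besides the shell and the picture viewer there is one more tool, called after "Call:" by a JSON object that holds its "name" and its "arguments", one argument or row to a line. step_arm: Moves the arm, as the interface text tells. Its arguments: {"type":"object","properties":{"motion":{"type":"array","items":{"type":"array","items":{"type":"number"}}},"newtons":{"type":"number"}},"required":["motion"]}

```bash
ls; mkdir -p pics; python3 - <<'E'
from station import ctrl
import cv2
s=ctrl.sense();print(s)
for n in("scene","side","wrist"):
    print(n,ctrl.camera_info(n))
    cv2.imwrite(f"pics/{n}0.png",ctrl.capture(n)[:,:,::-1])
E
```

```text
pics
{'clock': 0.0, 'joints': array([-1.17049292,  0.41799606, -0.01033771,  1.61415101,  0.00467034,
        1.11071411, -0.05297769]), 'qvel': array([ 7.06281459e-05,  8.42584580e-04,  8.05482245e-04,  2.17742447e-04,
       -1.03756222e-03, -1.45458603e-03,  4.97142199e-04]), 'joint_torque': array([ 4.95543572e-04, -8.51246881e+01,  6.38948623e-01, -4.26013649e+01,
       -4.88418911e-02,  1.83753530e-02,  6.63861806e-05]), 'eef_pos': array([267.0419089 , 564.62423729, 176.52109731]), 'orientation': array([ 2.19085556e-01,  9.75705454e-01, -6.12228078e-04, -1.10977267e-04]), 'contact_force': array([-0.84915038,  0.56656337,  0.21394247]), 'moment': array([ 0.00836806, -0.06670417, -0.00554503]), 'finger_force': 0.0, 'grip_width': 94.43244653767158}
scene {'fovy': 50.54960137726486, 'cx': 322.8655002182603, 'cy': 244.30663160142905, 'rvec': array([ 2.23741414, -0.91351703,  0.35929592]), 'tvec': array([-164.34764283,  479.83326159,  566.34571101])}
side {'fovy': 51.20009332930622, 'cx': 312.8402876666524, 'cy': 239.52590098442045, 'rvec': array([ 1.99452735, -0.35352089,  0.25910455]), 'tvec': array([-347.60917134,  271.60452811,  527.01580752])}
wrist {'fovy': 66.03157102059139, 'cx': 322.1989804421692, 'cy': 244.8694494854408, 'hand_eye': array([[-2.40945408e-04, -9.66538126e-01, -2.56522890e-01,
         7.39208415e+01],
       [ 9.99999701e-01, -4.42681172e-05, -7.72478872e-04,
        -1.95422070e-01],
       [ 7.35274496e-04, -2.56523000e-01,  9.66537847e-01,
        -2.06917676e+02],
       [ 0.00000000e+00,  0.00000000e+00,  0.00000000e+00,
         1.00000000e+00]])}
```

View pics/scene0.png

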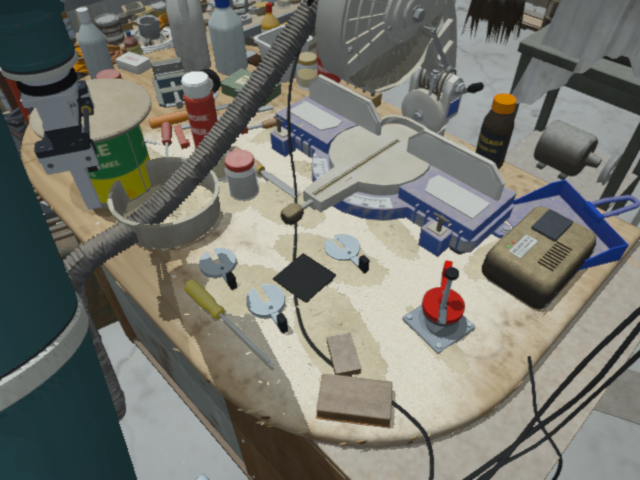

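View pics/side0.png

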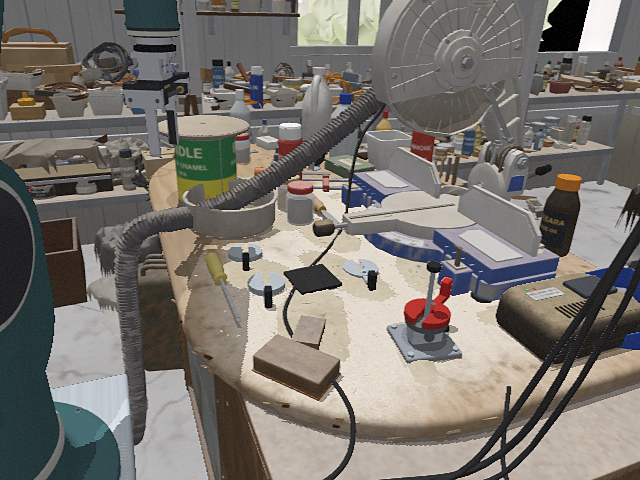

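The scene view shows the red weight on the post near (443,305), with its tab behind it at about (447,270). There are three steel weights at (218,263), (267,300) and (343,248), and the mat is at (304,277). I'll enlarge these.

```bash
python3 - <<'E'
import cv2
a=cv2.imread("pics/scene0.png");
cv2.imwrite("pics/c1.png",cv2.resize(a[225:345,185:385],None,fx=4,fy=4,interpolation=cv2.INTER_CUBIC))
b=cv2.imread("pics/side0.png")
l=cv2.resize(a[250:355,395:485],None,fx=4.4,fy=4.4,interpolation=cv2.INTER_CUBIC)
r=cv2.resize(b[255:365,380:470],None,fx=4.2,fy=4.2,interpolation=cv2.INTER_CUBIC)
import numpy as np
h=480;c=np.zeros((h,800,3),np.uint8);c[:462,:396]=l[:462];c[:462,400:778]=r;cv2.imwrite("pics/c2.png",c)
E
```

```text
(no output)
```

View pics/c1.png

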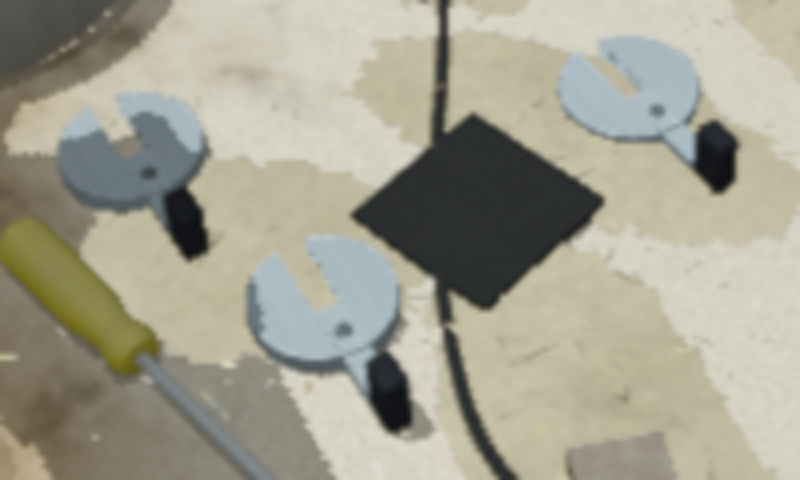

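View pics/c2.png

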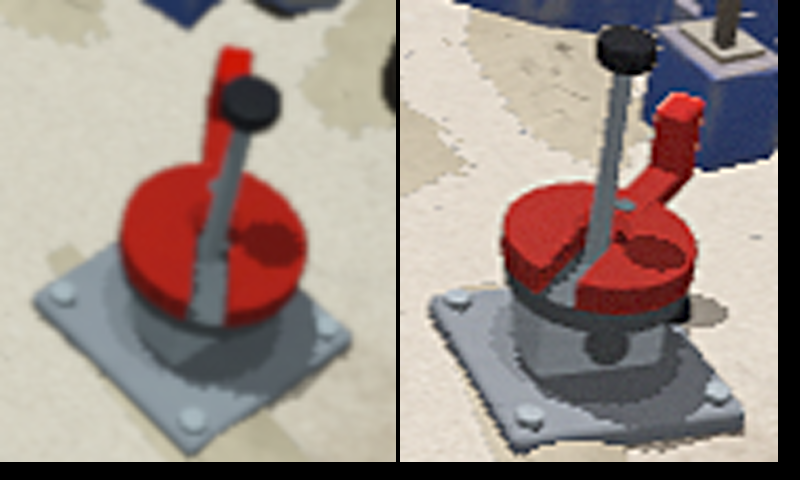

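The crops show, in scene-crop pixels:

| Item | Position |
|---|---|
| Steel disc 1 | (132,147), tab top (182,198) |
| Steel disc 2 | (323,298), tab top (385,362) |
| Steel disc 3 | (629,85), tab top (716,135) |
| Mat | (478,208) |
| Cap | scene (452,272), side (434,265) |

The red slot opens towards the camera and the tab points away.

```bash
cat > h.py <<'E'
from station import ctrl
import numpy as np, cv2
from scipy.spatial.transform import Rotation as R
def cam(n,s=None):
    i=ctrl.camera_info(n);f=240/np.tan(np.radians(i["fovy"]/2))
    if n=="wrist":
        T=np.array(i["hand_eye"]);Rt=R.from_quat(s["orientation"]).as_matrix()
        Rc=Rt@T[:3,:3];c=Rt@T[:3,3]+s["eef_pos"]
    else:
        Rc=cv2.Rodrigues(i["rvec"])[0].T;c=-Rc@i["tvec"]
    return f,i["cx"],i["cy"],Rc,c
def ray(n,uv,s=None):
    f,cx,cy,Rc,c=cam(n,s);d=Rc@np.array([(uv[0]-cx)/f,(uv[1]-cy)/f,1]);return c,d/np.linalg.norm(d)
def onz(n,uv,z,s=None):
    c,d=ray(n,uv,s);return c+d*(z-c[2])/d[2]
def proj(n,p,s=None):
    f,cx,cy,Rc,c=cam(n,s);q=Rc.T@(np.array(p)-c);return q[:2]/q[2]*f+[cx,cy]
def go(p,phi=None,tilt=0):
    """tool-frame shift and turn to reach TCP p with finger closing line at angle phi (world)"""
    s=ctrl.sense();M=R.from_quat(s["orientation"])
    sh=M.inv().apply(np.array(p)-s["eef_pos"])
    out=[np.round(sh,1)]
    if phi is not None:
        for a in(phi,phi+np.pi):
            y=np.array([np.cos(a),np.sin(a),0]);z=np.array([0,0,-1]);x=np.cross(y,z)
            out.append(np.round((M.inv()*R.from_matrix(np.c_[x,y,z])).as_rotvec(),3))
    return out
E
python3 - <<'E'
from h import *
c=lambda x,y:(185+x/4,225+y/4)
for n,d,t in(("W1",(132,147),(182,198)),("W2",(323,298),(385,362)),("W3",(629,85),(716,135))):
    D=onz("scene",c(*d),12);T=onz("scene",c(*t),36);v=(T-D)[:2];print(n,D.round(),T.round(),np.linalg.norm(v),np.degrees(np.arctan2(v[1],v[0])))
for m in((352,215),(475,115),(603,200),(487,307)):print("mat",onz("scene",c(*m),8).round())
print("cap",onz("scene",(452,272.3),142),onz("side",(434,265),142))
print("rtab",onz("scene",(448.6,261.8),86),onz("side",(447.4,280),86))
print("rdisc",onz("scene",(395+213/4.4,250+237/4.4),62),onz("side",(380+200/4.2,255+240/4.2),62))
for n in("scene","side"):print(n,cam(n)[4])
s=ctrl.sense();print(R.from_quat(s["orientation"]).as_matrix().round(3))
for n,u in(("screw",(270,366)),("screwH",(187,283)),("off",(343,350)),("sand",(355,397))):print(n,onz("scene",u,15).round())
E
```

```text
W1 [395. 456.  12.] [383. 395.  36.] 61.75608025437658 -101.42160653855547
W2 [403. 323.  12.] [389. 263.  36.] 60.94693109399522 -102.55783255379806
W3 [594. 318.  12.] [583. 252.  36.] 66.45222242426078 -99.14220642940543
mat [445. 353.   8.]
mat [529. 359.   8.]
mat [535. 277.   8.]
mat [454. 270.   8.]
cap [585.18378915  78.80814137 142.        ] [583.05771644  71.63273631 142.        ]
rtab [646.55341537 117.68304106  86.        ] [641.00682076 108.6906888   86.        ]
rdisc [584.9713761   78.17223032  62.        ] [583.14774175  70.3436784   62.        ]
scene [  91.43456515 -144.29130777  740.82205003]
side [ 184.14465917 -455.04557835  481.01048138]
[[-0.904  0.427 -0.   ]
 [ 0.427  0.904 -0.001]
 [-0.    -0.001 -1.   ]]
screw [321. 214.  15.]
screwH [323. 451.  15.]
off [425. 153.  15.]
sand [379.  82.  15.]
```

```bash
python3 - <<'E'
from h import *
sc=np.array([(120,390),(100,320),(78,265),(110,245),(160,222),(195,185),(230,135),(260,90),(285,50),(310,10)],float)
sd=np.array([(140,430),(128,350),(125,265),(145,228),(185,216),(240,190),(290,160),(340,125),(380,97)],float)
def dens(p):return np.vstack([a+(b-a)*t for a,b in zip(p[:-1],p[1:]) for t in np.linspace(0,1,25,endpoint=False)])
S=dens(sd)
for u in dens(sc)[::12]:
    c,d=ray("scene",u);best=[]
    for v in S:
        e,g=ray("side",v);n=np.cross(d,g);ds=abs(n@(e-c))/np.linalg.norm(n)
        A=np.c_[d,-g];t=np.linalg.lstsq(A,e-c,rcond=None)[0];best.append((ds,*((c+d*t[0]+e+g*t[1])/2).round(),*v.round()))
    print(u.round(),np.round(min(best),0))
E
```

```text
[120. 390.] [   1.  141.  519. -244.  129.  356.]
[110. 356.] [  0. 154. 485. -84. 126. 302.]
[101. 323.] [  0. 168. 485.  10. 127. 261.]
[ 90. 296.] [  1. 184. 562.  -0. 135. 247.]
[ 80. 269.] [  0. 202. 651. -14. 141. 235.]
[ 91. 257.] [  1. 227. 638.  11. 151. 226.]
[106. 247.] [  1. 259. 630.  21. 166. 222.]
[128. 237.] [  0. 299. 608.  39. 185. 216.]
[152. 226.] [  2. 337. 567.  72. 205. 207.]
[171. 210.] [  2. 376. 557.  91. 222. 198.]
[188. 192.] [  0. 420. 560. 107. 242. 189.]
[205. 171.] [  1. 467. 567. 128. 262. 177.]
[222. 147.] [  0. 523. 582. 148. 284. 164.]
[237. 124.] [  1. 573. 593. 172. 304. 150.]Traceback (most recent call last):
  File "<stdin>", line 9, in <module>
  File "h.py", line 13, in ray
    f,cx,cy,Rc,c=cam(n,s);d=Rc@np.array([(uv[0]-cx)/f,(uv[1]-cy)/f,1]);return c,d/np.linalg.norm(d)
                 ~~~^^^^^
  File "h.py", line 5, in cam
    i=ctrl.camera_info(n);f=240/np.tan(np.radians(i["fovy"]/2))
ValueError: time passes only in moves, steps and waits
```

View pics/wrist0.png

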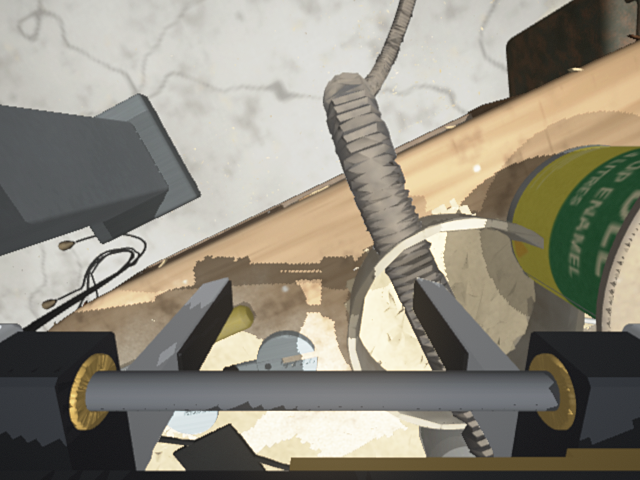

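The wrist view shows the hose rising ahead and to the left of the gripper. Triangulation puts it at y > 555 for x < 470, so I'll leave by going up and right.

Call:
{"name": "step_arm", "arguments": {
  "motion": [
    [0,0,-40,0,0,0,70],
    [-40,-40,-80,0,0,0,70],
    [-80,-80,-115,0,0,0,70],
    [-127,-122,-120,0,0,0,70],
    [-127,-122,-120,0,0,0,70],
    [-500,-283,-83,0,0,-1.02,70],
    [-500,-283,-83,0,0,-1.02,70],
    [-500,-283,-83,0,0,-1.02,70],
    [-500,-283,-83,0,0,-1.02,70],
    [-500,-283,-83,0,0,-1.02,70],
    [-500,-283,-83,0,0,-1.02,70],
    [-500,-283,-83,0,0,-1.02,70]
  ]
}}

```text
clock: 1.15
eef_pos: [480.0, 236.7, 272.3]
orientation: [-0.151, 0.988, 0.0, -0.0]
contact_force: [1.0, 1.3, 0.4]
grip_width: 69.9
finger_force: 0.0
```

```bash
python3 - <<'E'
s=open("h.py").read()
s=s.replace("def cam(","""import json,os
def info(n):
    p=f"cal_{n}.json"
    if not os.path.exists(p):json.dump({k:np.asarray(v).tolist() for k,v in ctrl.camera_info(n).items()},open(p,"w"))
    return json.load(open(p))
def cam(""",1).replace("i=ctrl.camera_info(n)","i=info(n)")
open("h.py","w").write(s)
E
python3 - <<'E'
from h import *
s=ctrl.sense();print(s["clock"],s["eef_pos"],s["contact_force"],R.from_quat(s["orientation"]).as_matrix().round(3).tolist())
print(go([600,95,260],np.radians(123)))
E
```

```text
1.15 [479.96119569 236.73106003 272.28309512] [0.95089297 1.28574958 0.44850639] [[-0.954, -0.299, -0.0], [-0.299, 0.954, 0.0], [0.0, 0.0, -1.0]]
[array([ -72.1, -171.2,   12.3]), array([ 0.   , -0.   , -0.272]), array([-0.  , -0.  ,  2.87])]
```

Call:
{"name": "step_arm", "arguments": {
  "motion": [
    [-72,-171,12,0,0,-0.27,70],
    [-72,-171,12,0,0,-0.27,70],
    [-72,-171,12,0,0,-0.27,70],
    [-72,-171,12,0,0,-0.27,70],
    [-72,-171,12,0,0,-0.27,70],
    [-72,-171,12,0,0,-0.27,70],
    [-72,-171,12,0,0,-0.27,70]
  ]
}}

```text
clock: 1.73
eef_pos: [598.8, 94.3, 259.6]
orientation: [-0.279, 0.96, -0.0, -0.001]
contact_force: [-1.0, 0.5, 0.6]
grip_width: 69.7
finger_force: 0.0
```

```bash
python3 - <<'E'
from h import *
s=ctrl.sense();print(s["clock"],s["eef_pos"])
im=ctrl.capture("wrist")
cv2.imwrite("pics/w1.png",im[:,:,::-1])
for p in([643,112,86],[584,75,142],[584,75,62]):print(proj("wrist",p,s))
E
```

```text
1.7333 [598.76258235  94.27414439 259.59559656]
[314.83934019 263.45541265]
[313.5601144  207.52176854]
[315.31531176 196.1050996 ]
```

View pics/w1.png

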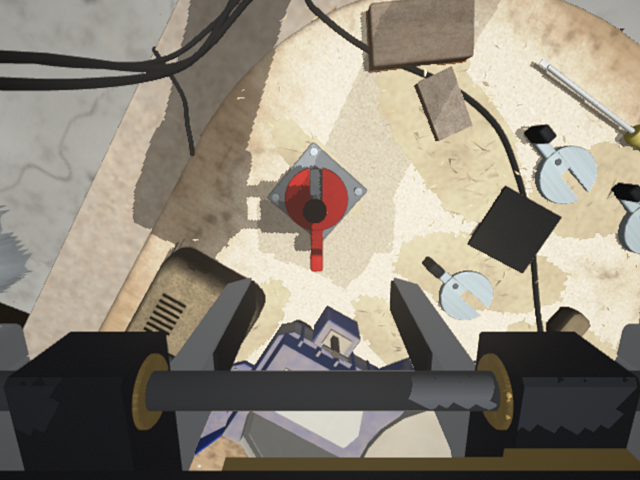

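The wrist view shows the cap at (315,210), the red tab top at (317,262) and the mat centre at (515,229). The near steel weight has its disc at (466,295) and tab top at (432,267). The next one has its disc at (567,175) and tab at (540,132).

```bash
python3 - <<'E'
from h import *
im=cv2.imread("pics/w1.png")
s=ctrl.sense()
hs=im.astype(int);red=(hs[:,:,2]>120)&(hs[:,:,1]<70)&(hs[:,:,0]<70)
ys,xs=np.nonzero(red);print(xs.min(),xs.max(),ys.min(),ys.max(), xs[ys>255].mean())
for u,z in(((315,210),142),((317,263),86),((515,229),8),((466,295),12),((432,266),36),((567,175),12),((540,132),36),((316,199),62)):print(u,onz("wrist",u,z,s).round(1))
cv2.imwrite("pics/c3.png",cv2.resize(im[140:290,240:400],None,fx=4,fy=4,interpolation=cv2.INTER_CUBIC))
E
```

```text
286 346 169 270 315.3448275862069
(315, 210) [584.8  79.  142. ]
(317, 263) [640.9 115.6  86. ]
(515, 229) [488.8 315.6   8. ]
(466, 295) [592.8 316.8  12. ]
(432, 266) [582.1 244.2  36. ]
(567, 175) [403.7 323.   12. ]
(540, 132) [391.3 251.4  36. ]
(316, 199) [585.9  79.1  62. ]
```

View pics/c3.png

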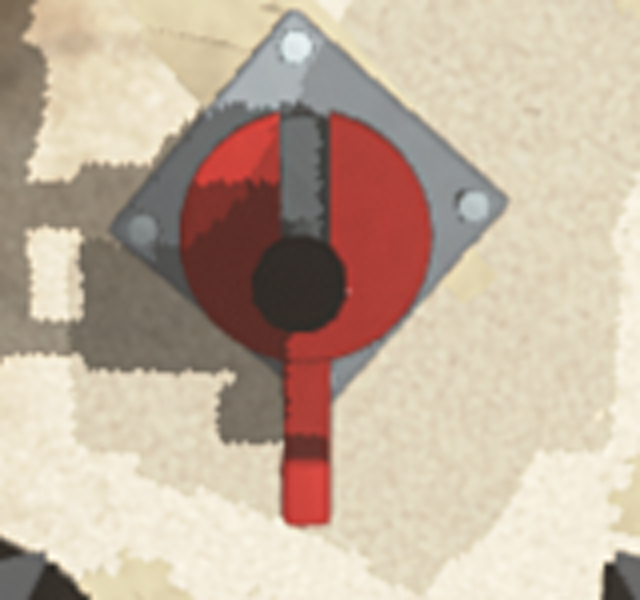

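```bash
python3 - <<'E'
from h import *
s=ctrl.sense();print(s["eef_pos"])
for u,z in(((314.75,211),142),((316.5,198.5),62),((316.5,262.8),86),((335,325),60),((300,325),60),((250,280),80)):print(onz("wrist",u,z,s).round(1))
print(go([641,115.3,100],np.radians(122.5)))
E
```

```text
[598.21398775  95.92158072 259.93598933]
[585.6  79.3 142. ]
[585.1  79.3  62. ]
[641. 115.  86.]
[702.6 180.   60. ]
[725.4 144.4  60. ]
[699.3  64.4  80. ]
[array([-46.6,  -6.7, 159.9]), array([ 0.   , -0.001,  0.001]), array([ 1.000e-03,  1.000e-03, -3.141e+00])]
```

Call:
{"name": "step_arm", "arguments": {
  "motion": [
    [-46,-6.5,20,0,0,0,40],
    [-46,-6.5,60,0,0,0,40],
    [-46,-6.5,100,0,0,0,40],
    [-46,-6.5,140,0,0,0,40],
    [-46,-6.5,160,0,0,0,40],
    [-46,-6.5,160,0,0,0,40],
    [-46,-6.5,160,0,0,0,40]
  ]
}}

```text
clock: 2.37
eef_pos: [640.0, 116.5, 100.6]
orientation: [-0.281, 0.96, 0.0, -0.001]
contact_force: [-0.6, -0.1, 0.8]
grip_width: 40.2
finger_force: 0.0
```

```bash
python3 - <<'E'
from h import *
s=ctrl.sense();print(s["eef_pos"],s["contact_force"],go([641,115.3,56],np.radians(122.5)))
cv2.imwrite("pics/w2.png",ctrl.capture("wrist")[:,:,::-1])
for p in([641,115.3,86],[585,79.2,142]):print(proj("wrist",p,s))
E
```

```text
[640.01052221 116.53353572 100.59823089] [-0.55662199 -0.05580351  0.77397234] [array([-0.2, -1.6, 44.6]), array([ 0.001, -0.001,  0.003]), array([ 1.000e-03,  1.000e-03, -3.139e+00])]
[320.59482874 269.11184751]
[319.422369  165.3885962]
```

View pics/w2.png

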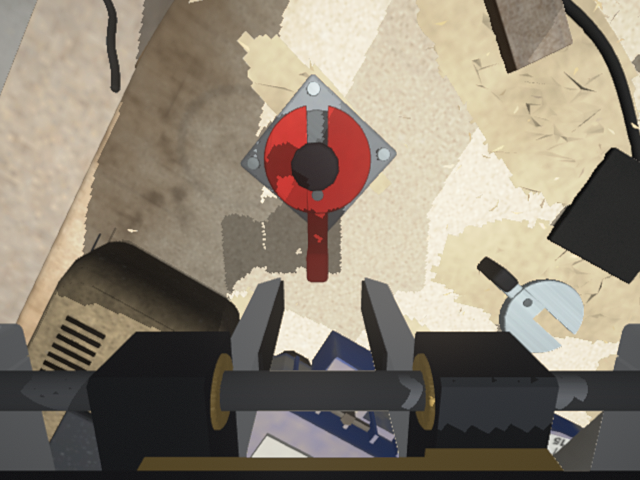

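The tab is centred at column 317 and the fingers at about 322, so I'll shift −3 mm in y, then descend and grip.

Call:
{"name": "step_arm", "arguments": {
  "motion": [
    [0,-3,15,0,0,0,40],
    [0,-3,44,0,0,0,40],
    [0,-3,44,0,0,0,40],
    [0,-3,44,0,0,0,40],
    [0,-3,44,0,0,0,5],
    [0,-3,44,0,0,0,5],
    [0,-3,44,0,0,0,5],
    [0,-3,44,0,0,0,5],
    [0,-3,44,0,0,0,5],
    [0,-3,44,0,0,0,5]
  ],
  "newtons": 50
}}

```text
clock: 3.25
eef_pos: [642.6, 113.0, 56.9]
orientation: [-0.281, 0.96, -0.0, 0.0]
contact_force: [2.0, -0.4, 3.4]
grip_width: 6.2
finger_force: 1.3
```

Call:
{"name": "step_arm", "arguments": {
  "motion": [
    [0,0,0,0,0,0,5],
    [0,0,0,0,0,0,5]
  ]
}}

```text
clock: 3.42
eef_pos: [642.6, 112.8, 56.7]
orientation: [-0.281, 0.96, -0.0, 0.0]
contact_force: [2.0, 0.7, 3.2]
grip_width: 5.0
finger_force: 1.9
```

```bash
python3 - <<'E'
from h import *
s=ctrl.sense();print(s["eef_pos"],s["contact_force"],s["moment"],s["grip_width"],s["finger_force"])
a=ctrl.capture("wrist")[:,:,::-1];b=ctrl.capture("side")[:,:,::-1]
c=np.hstack([cv2.resize(a[80:380,170:470],(400,400)),cv2.resize(b[200:360,370:530],(400,400))])
cv2.imwrite("pics/w3.png",c)
E
```

```text
[642.6368617  112.84321198  56.73320789] [1.99172149 0.73860373 3.22327867] [ 0.19156588 -0.41189823  0.0551814 ] 4.9949364792906605 1.8892304119071923
```

View pics/w3.png

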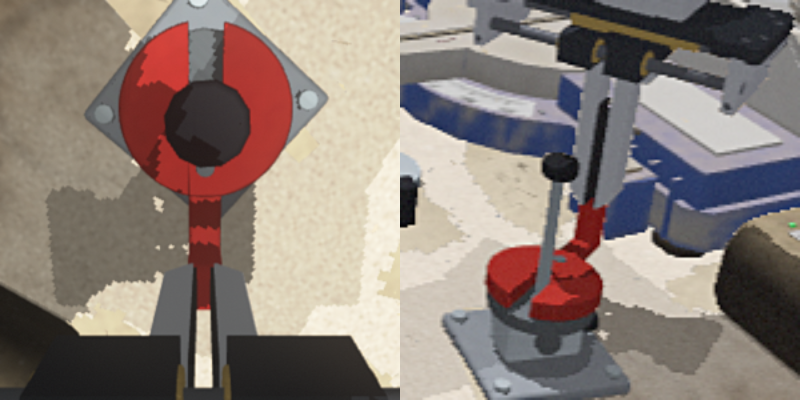

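```bash
python3 - <<'E'
from h import *
s=ctrl.sense()
for z in(56.7,70,86,95):
    for n in("side","scene"):print(n,z,proj(n,[642.6,112.8,z]))
b=ctrl.capture("side")[:,:,::-1];a=ctrl.capture("scene")[:,:,::-1]
l=cv2.resize(b[220:330,400:500],(400,440),interpolation=cv2.INTER_CUBIC);r=cv2.resize(a[210:320,395:495],(400,440),interpolation=cv2.INTER_CUBIC)
cv2.imwrite("pics/c4.png",np.hstack([l,r]))
E
```

```text
Traceback (most recent call last):
  File "h.py", line 22, in proj
    f,cx,cy,Rc,c=cam(n,s);q=Rc.T@(np.array(p)-c);return q[:2]/q[2]*f+[cx,cy]
                 ~~~^^^^^
  File "h.py", line 15, in cam
    Rc=cv2.Rodrigues(i["rvec"])[0].T;c=-Rc@i["tvec"]
       ~~~~~~~~~~~~~^^^^^^^^^^^
cv2.error: OpenCV(4.12.0) :-1: error: (-5:Bad argument) in function 'Rodrigues'
> Overload resolution failed:
>  - src is not a numpy array, neither a scalar
>  - Expected Ptr<cv::UMat> for argument 'src'
```

```bash
sed -i 's/cv2.Rodrigues(i\["rvec"\])/cv2.Rodrigues(np.array(i["rvec"]))/' h.py; python3 - <<'E'
from h import *
s=ctrl.sense()
for z in(56.7,70,86,95):
    for n in("side","scene"):print(n,z,proj(n,[642.6,112.8,z]))
b=ctrl.capture("side")[:,:,::-1];a=ctrl.capture("scene")[:,:,::-1]
l=cv2.resize(b[220:330,400:500],(400,440),interpolation=cv2.INTER_CUBIC);r=cv2.resize(a[210:320,395:495],(400,440),interpolation=cv2.INTER_CUBIC)
cv2.imwrite("pics/c4.png",np.hstack([l,r]))
E
```

```text
side 56.7 [444.18816669 294.3068157 ]
scene 56.7 [446.56760807 275.57514525]
side 70 [445.33562061 287.24212824]
scene 70 [447.91122822 270.63979216]
side 86 [446.73780423 278.60911137]
scene 86 [449.56738918 264.55642168]
side 95 [447.53720641 273.68732196]
scene 95 [450.51868883 261.06213077]
```

View pics/c4.png

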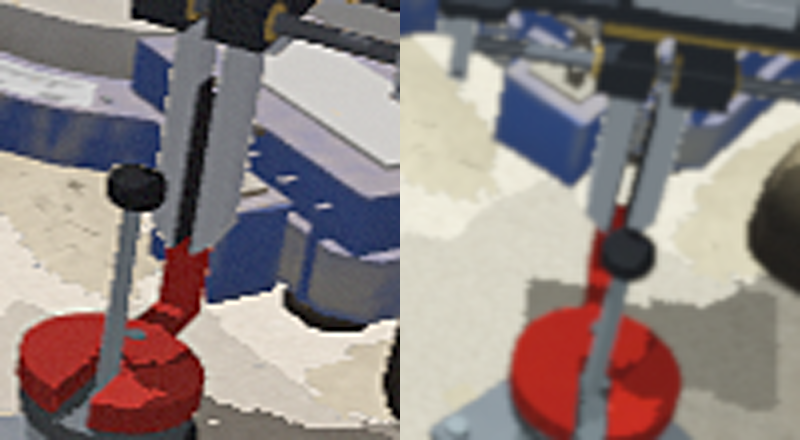

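```bash
python3 - <<'E'
from h import *
def tri(u,v):
    c,d=ray("scene",u);e,g=ray("side",v)
    t=np.linalg.lstsq(np.c_[d,-g],e-c,rcond=None)[0];return (c+d*t[0]).round(1),(e+g*t[1]).round(1)
k=lambda x,y:(395+(x-400)/4,210+y/4); m=lambda x,y:(400+x/4,220+y/4)
print("R tip",tri(k(645,228),m(205,248)),"L tip",tri(k(605,228),m(180,243)))
print("tab top",tri((448.6,261.8),(447.4,280)))
print("cap",tri((452,272.3),(434,265)))
E
```

```text
R tip (array([645.3, 101.2,  87.1]), array([643.4, 101.7,  85.7])) L tip (array([639.8, 116.2,  79.1]), array([642.1, 115.5,  80.7]))
tab top (array([652.9, 120.7,  78.5]), array([651.2, 121.2,  77.2]))
cap (array([590.2,  81.1, 135.9]), array([590.2,  81.1, 135.9]))
```

The fingertips closed just above the tab top, at about z 86, while the reported TCP z is 57. The real tips are therefore about 30 mm above the reported TCP. I'll reopen and go about 30 mm deeper.

Call:
{"name": "step_arm", "arguments": {
  "motion": [
    [0,0,-8,0,0,0,40],
    [0,0,-8,0,0,0,40],
    [0,0,-8,0,0,0,40],
    [0,0,-8,0,0,0,40],
    [0,0,-8,0,0,0,40],
    [0,0,4,0,0,0,40],
    [0,0,16,0,0,0,40],
    [0,0,28,0,0,0,40],
    [0,0,28,0,0,0,40],
    [0,0,28,0,0,0,40]
  ]
}}

```text
clock: 4.45
eef_pos: [641.4, 112.6, 27.0]
orientation: [-0.281, 0.96, -0.0, -0.001]
contact_force: [0.7, 0.4, -0.4]
grip_width: 40.1
finger_force: 0.0
```

Call:
{"name": "step_arm", "arguments": {
  "motion": [
    [0,0,0,0,0,0,5],
    [0,0,0,0,0,0,5],
    [0,0,0,0,0,0,5],
    [0,0,0,0,0,0,5],
    [0,0,0,0,0,0,5],
    [0,0,0,0,0,0,5],
    [0,0,0,0,0,0,5]
  ],
  "newtons": 50
}}

```text
clock: 5.03
eef_pos: [642.4, 112.9, 28.7]
orientation: [-0.281, 0.96, -0.0, 0.0]
contact_force: [-1.1, -0.1, 3.3]
grip_width: 14.2
finger_force: 50.0
```

```bash
python3 - <<'E'
from h import *
s=ctrl.sense();print(s["clock"],s["eef_pos"],s["contact_force"],s["moment"],s["grip_width"],s["finger_force"])
b=ctrl.capture("side")[:,:,::-1];a=ctrl.capture("scene")[:,:,::-1];w=ctrl.capture("wrist")[:,:,::-1]
l=cv2.resize(b[220:330,400:500],(260,286));r=cv2.resize(a[210:320,395:495],(260,286));w=cv2.resize(w[100:393,190:456],(260,286))
cv2.imwrite("pics/c5.png",np.hstack([l,r,w]))
E
```

```text
5.0333 [642.41399851 112.90427466  28.71311274] [-1.0916725  -0.09248553  3.29956886] [0.0829675  0.19026688 0.02101478] 14.219529546057345 49.993398785591125
```

View pics/c5.png

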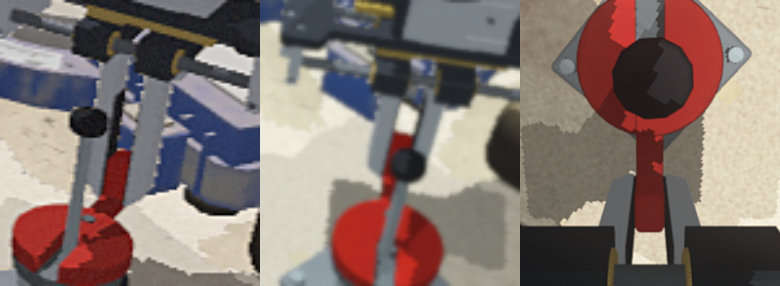

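Red is gripped (14.2 mm, 50 N). Before choosing the exit direction I'll locate the saw base and the limits.

```bash
python3 - <<'E'
from h import *
print("saw block corners",onz("scene",(422,245),0).round(),onz("scene",(443,252),0).round(),onz("scene",(450,236),30).round(), "fence", onz("scene",(505,190),90).round(),onz("scene",(408,178),90).round())
s=ctrl.sense();print(s["joints"].round(2))
P=np.array([586.3,77.3]);M=R.from_quat(s["orientation"]);e0=s["eef_pos"]
y=M.as_matrix()[:,1];ph=np.degrees(np.arctan2(y[1],y[0]));print(ph)
for k in range(1,9):
    a=5*k;v=e0[:2]-P;c,q=np.cos(np.radians(a)),np.sin(np.radians(a));n=P+[c*v[0]-q*v[1],q*v[0]+c*v[1]]
    print(a,M.inv().apply([*(n-e0[:2]),0]).round(1),-round(np.radians(a),3))
E
```

```text
saw block corners [718. 216.   0.] [733. 175.   0.] [751. 178.  30.] fence [875. 150.  90.] [769. 306.  90.]
[-0.37  0.64  0.21  1.66 -0.16  0.87  2.04]
122.58741260259664
5 [ 0.2  5.8 -0. ] -0.087
10 [ 1.  11.5 -0. ] -0.175
15 [ 2.2 17.2 -0. ] -0.262
20 [ 3.9 22.8 -0. ] -0.349
25 [ 6.1 28.1 -0. ] -0.436
30 [ 8.8 33.3 -0. ] -0.524
35 [11.9 38.2 -0. ] -0.611
40 [15.4 42.8 -0. ] -0.698
```

Call:
{"name": "step_arm", "arguments": {
  "motion": [
    [0,0,-3,0,0,0,5],
    [0,0,-3,0,0,0,5],
    [-12,0,-3,0,0,0,5],
    [-26,0,-3,0,0,0,5],
    [-40,0,-3,0,0,0,5],
    [-56,0,-3,0,0,0,5],
    [-56,0,-3,0,0,0,5],
    [-56,0,-30,0,0,0,5],
    [-56,0,-60,0,0,0,5],
    [-56,0,-90,0,0,0,5],
    [-56,0,-120,0,0,0,5],
    [-56,0,-120,0,0,0,5]
  ],
  "newtons": 60
}}

```text
clock: 6.18
eef_pos: [691.6, 143.0, 154.6]
orientation: [-0.28, 0.96, -0.0, 0.004]
contact_force: [1.5, -0.0, -1.2]
grip_width: 13.5
finger_force: 60.0
```

```bash
python3 - <<'E'
from h import *
s=ctrl.sense();print(s["eef_pos"],s["contact_force"],s["moment"],s["grip_width"],s["finger_force"])
# mat: two estimates -> 490.5,314.5 ; tab dir 75deg
t=np.radians(75);d=np.array([np.cos(t),np.sin(t)]);e=np.array([490.5,314])+66*d;print(e)
w=ctrl.capture("wrist")[:,:,::-1];cv2.imwrite("pics/w4.png",w)
h=w.astype(int);red=(h[:,:,2]>1.8*h[:,:,1])&(h[:,:,2]>70)&(h[:,:,1]<80);ys,xs=np.nonzero(red);print(xs.min(),xs.max(),ys.min(),ys.max())
print(go([*e,100],np.radians(165)))
E
```

```text
[691.64352494 142.95917761 154.59752768] [ 1.54093181 -0.00258318 -1.20742844] [ 0.16991507 -0.12241739 -0.00854236] 13.487705037299488 59.990326166152954
[507.58205698 377.75110454]
190 396 88 337
[array([ 28. , 296.6,  50.9]), array([-0.003,  0.004, -0.741]), array([0.005, 0.004, 2.401])]
```

Call:
{"name": "step_arm", "arguments": {
  "motion": [
    [28,296,0,0,0,-0.74,5],
    [28,296,0,0,0,-0.74,5],
    [28,296,10,0,0,-0.74,5],
    [28,296,20,0,0,-0.74,5],
    [28,296,30,0,0,-0.74,5],
    [28,296,40,0,0,-0.74,5],
    [28,296,50,0,0,-0.74,5],
    [28,296,50,0,0,-0.74,5],
    [28,296,50,0,0,-0.74,5],
    [28,296,50,0,0,-0.74,5]
  ]
}}

```text
clock: 7.07
eef_pos: [505.5, 376.8, 97.0]
orientation: [-0.609, 0.793, -0.0, -0.001]
contact_force: [0.8, -0.3, -1.6]
grip_width: 13.6
finger_force: 60.0
```

```bash
python3 - <<'E'
from h import *
s=ctrl.sense();print(s["clock"],s["eef_pos"],s["contact_force"],s["grip_width"])
M=R.from_quat(s["orientation"]).as_matrix();print(np.degrees(np.arctan2(M[1,1],M[0,1])))
w=ctrl.capture("wrist")[:,:,::-1];cv2.imwrite("pics/w5.png",w)
cv2.imwrite("pics/s5.png",ctrl.capture("scene")[:,:,::-1]);cv2.imwrite("pics/d5.png",ctrl.capture("side")[:,:,::-1])
print(go([507.6,377.8,60],np.radians(165)), s["joints"].round(2))
E
```

```text
7.0667 [505.45070156 376.7849203   97.02381191] [ 0.76507693 -0.26034375 -1.61938741] 13.583885842630291
165.02946096639633
[array([-2. ,  0.5, 38.4]), array([-0.001, -0.   , -0.002]), array([-1.000e-03,  1.000e-03,  3.139e+00])] [-0.7   0.51  0.01  1.67 -0.01  0.97  2.2 ]
```

View pics/w5.png

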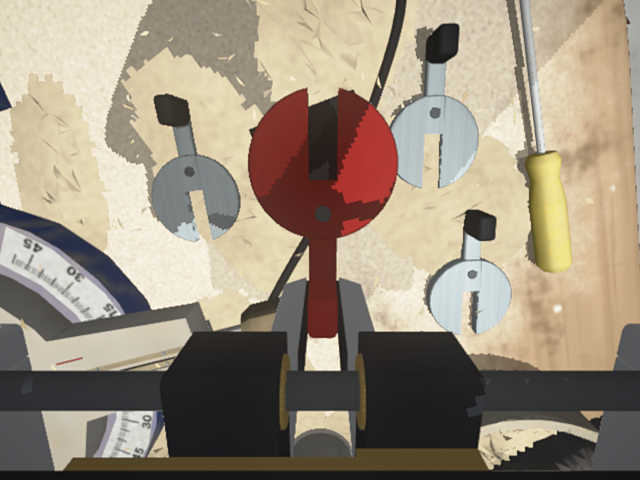

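Red hangs flat over the mat, with its disc centre at (323,163). I'll lower it now.

Call:
{"name": "step_arm", "arguments": {
  "motion": [
    [-2,0.5,30,0,0,0,5],
    [-2,0.5,65,0,0,0,5],
    [-2,0.5,95,0,0,0,5],
    [-2,0.5,103,0,0,0,5],
    [-2,0.5,106,0,0,0,5],
    [-2,0.5,106,0,0,0,5],
    [-2,0.5,106,0,0,0,5]
  ]
}}

```text
clock: 7.8
eef_pos: [507.6, 379.7, -5.8]
orientation: [-0.608, 0.794, -0.0, 0.001]
contact_force: [-0.6, -0.0, -2.1]
grip_width: 13.6
finger_force: 60.0
```

Call:
{"name": "step_arm", "arguments": {
  "motion": [
    [0,0,1,0,0,0,5],
    [0,0,2,0,0,0,5],
    [0,0,3,0,0,0,5],
    [0,0,3,0,0,0,5]
  ]
}}

```text
clock: 8.13
eef_pos: [506.6, 379.4, -10.3]
orientation: [-0.609, 0.793, -0.0, 0.0]
contact_force: [-0.4, 0.2, -1.6]
grip_width: 13.6
finger_force: 60.0
```

Call:
{"name": "step_arm", "arguments": {
  "motion": [
    [0,-1,1,0,0,0,5],
    [0,-1,2,0,0,0,5],
    [0,-1,2,0,0,0,5],
    [0,-1,2,0,0,0,5]
  ]
}}

```text
clock: 8.47
eef_pos: [507.3, 379.0, -12.8]
orientation: [-0.609, 0.793, 0.0, -0.0]
contact_force: [0.8, -0.8, -1.3]
grip_width: 13.3
finger_force: 60.0
```

Call:
{"name": "step_arm", "arguments": {
  "motion": [
    [0,0,1,0,0,0,5],
    [0,0,2,0,0,0,5],
    [0,0,2,0,0,0,5],
    [0,0,2,0,0,0,5]
  ]
}}

```text
clock: 8.8
eef_pos: [507.6, 379.3, -13.5]
orientation: [-0.609, 0.793, 0.0, 0.0]
contact_force: [-5.2, -2.5, 17.0]
grip_width: 13.9
finger_force: 60.0
```

Contact is at eef z ≈ −13.5, so the underside is at eef + 21.5. I'll ease off, release and rise.

Call:
{"name": "step_arm", "arguments": {
  "motion": [
    [0,0,-1,0,0,0,5],
    [0,0,-1,0,0,0,20],
    [0,0,-1,0,0,0,34],
    [0,0,-1,0,0,0,34],
    [0,0,-1,0,0,0,34],
    [0,0,-30,0,0,0,34],
    [0,0,-60,0,0,0,34],
    [0,0,-100,0,0,0,34],
    [0,0,-140,0,0,0,34],
    [0,0,-180,0,0,0,34],
    [0,0,-180,0,0,0,34],
    [0,0,-180,0,0,0,34]
  ]
}}

```text
clock: 9.8
eef_pos: [508.4, 379.8, 167.7]
orientation: [-0.609, 0.793, 0.0, 0.002]
contact_force: [0.2, 0.3, -0.5]
grip_width: 33.9
finger_force: 0.0
```

```bash
python3 - <<'E'
from h import *
s=ctrl.sense();print(s["clock"],s["eef_pos"],s["grip_width"])
w=ctrl.capture("wrist")[:,:,::-1];cv2.imwrite("pics/w6.png",w)
h=w.astype(int)
red=((h[:,:,2]>1.8*h[:,:,1])&(h[:,:,2]>70)&(h[:,:,1]<90)).astype(np.uint8)
dark=((h.max(2)<55)).astype(np.uint8)
steel=((h[:,:,0]>h[:,:,2]+8)&(h[:,:,1]>85)).astype(np.uint8)
for nm,m in(("red",red),("dark",dark),("steel",steel)):
    m=cv2.morphologyEx(m,cv2.MORPH_OPEN,np.ones((3,3)));n,l,st,c=cv2.connectedComponentsWithStats(m)
    for k in range(1,n):
        if 150<st[k,4]<20000 and st[k,1]<330:print(nm,st[k],c[k].round())
print(proj("wrist",[490,314,20],s),proj("wrist",[490,314,8],s))
E
```

```text
9.8 [508.39988005 379.82498759 167.71897611] 33.88023619001793
red [ 287  117   74  123 4356] [324. 165.]
dark [409  45  23  30 560] [420.  60.]
dark [207 104  10  21 159] [211. 114.]
dark [317 119  14  43 552] [324. 141.]
dark [271 126  38  73 707] [288. 165.]
dark [442 194  15  22 211] [447. 204.]
dark [ 237  286   52  100 1139] [271. 345.]
dark [361 329  17  43 465] [370. 350.]
steel [ 378   75   73  100 3898] [414. 131.]
steel [190 192  33  27 576] [208. 204.]
steel [233 193  23  24 317] [243. 204.]
steel [ 414  214   66   83 2880] [447. 261.]
[324.13179699 153.20715359] [324.11536898 152.97061458]
```

```bash
python3 - <<'E'
import cv2
a=cv2.imread("pics/w6.png")[20:320,160:500]
cv2.imwrite("pics/c6.png",cv2.resize(a,None,fx=2,fy=2,interpolation=cv2.INTER_CUBIC))
E
```

```text
(no output)
```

View pics/c6.png

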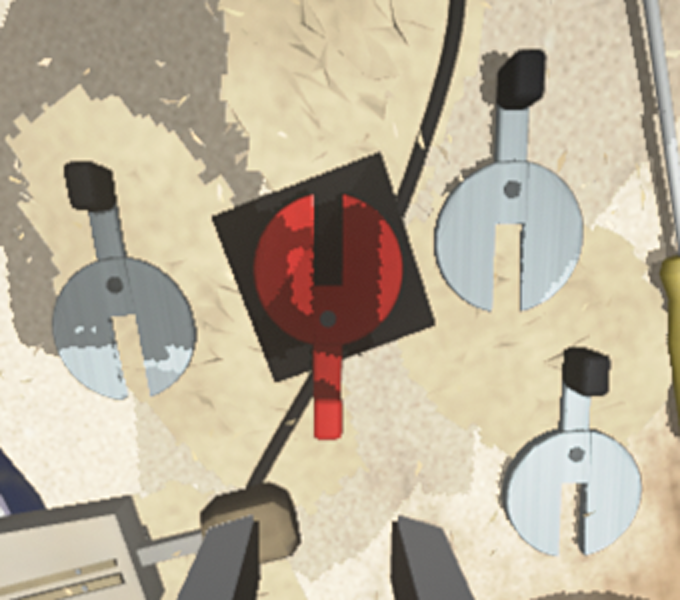

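The red weight lies centred on the mat. The steel poses, in crop pixels, are:

| Weight | Disc | Neck top |
|---|---|---|
| W3 | (125,327) | (105,210) |
| W2 | (509,236) | (513,110) |
| W1 | (574,492) | (576,390) |

```bash
python3 - <<'E'
from h import *
s=ctrl.sense();c=lambda x,y:(160+x/2,20+y/2)
for n,d,k in(("W3",(125,327),(105,210)),("W2",(509,236),(513.5,109)),("W1",(574,492),(576,389))):
    D=onz("wrist",c(*d),12,s)[:2];K=onz("wrist",c(*k),12,s)[:2];v=(K-D);l=np.linalg.norm(v);v/=l
    th=np.degrees(np.arctan2(v[1],v[0]));print(n,D.round(1),round(l,1),round(th,1),"tab",(D+66*v).round(1),[((q-[160,20])*2).round() for q in [proj("wrist",[*(D+66*v),36],s)]])
print(go([583,252,140],np.radians(-10)),s["joints"].round(2))
E
```

```text
W3 [591.1 315.2] 54.2 -99.1 tab [580.7 250. ] [array([ 84., 178.])]
W2 [403.4 321.8] 54.9 -103.5 tab [388.  257.6] [array([529.,  69.])]
W1 [396.1 454.3] 53.6 -101.1 tab [383.4 389.5] [array([594., 372.])]
[array([ 103.4, -105.8,   25.7]), array([1.000e-03, 1.000e-03, 3.054e+00]), array([-0.001,  0.001, -0.087])] [-0.7   0.44  0.01  1.6  -0.01  1.09  2.19]
```

Call:
{"name": "step_arm", "arguments": {
  "motion": [
    [104,-104,20,0,0,1.5,40],
    [104,-104,20,0,0,1.5,40],
    [104,-104,20,0,0,1.5,40],
    [104,-104,20,0,0,1.5,40],
    [104,-104,20,0,0,1.5,40],
    [104,-104,20,0,0,1.5,40],
    [104,-104,20,0,0,1.5,40],
    [104,-104,20,0,0,1.5,40],
    [104,-104,20,0,0,1.5,40],
    [104,-104,20,0,0,1.5,40],
    [104,-104,20,0,0,1.5,40],
    [104,-104,20,0,0,1.5,40]
  ]
}}

```text
clock: 10.85
eef_pos: [580.2, 251.2, 143.6]
orientation: [0.099, 0.995, -0.001, -0.001]
contact_force: [-0.1, -0.9, -0.3]
grip_width: 40.1
finger_force: 0.0
```

Call:
{"name": "step_arm", "arguments": {
  "motion": [
    [0,0,40,0,0,1.54,40],
    [0,0,40,0,0,1.54,40],
    [0,0,40,0,0,1.54,40],
    [0,0,40,0,0,1.54,40],
    [0,0,40,0,0,1.54,40],
    [0,0,40,0,0,1.54,40],
    [0,0,40,0,0,1.54,40],
    [0,0,40,0,0,1.54,40],
    [0,0,40,0,0,1.54,40],
    [0,0,40,0,0,1.54,40],
    [0,0,40,0,0,1.54,40],
    [0,0,40,0,0,1.54,40]
  ]
}}

```text
clock: 11.85
eef_pos: [580.2, 251.1, 103.8]
orientation: [0.751, 0.661, -0.001, 0.0]
contact_force: [-1.1, 0.2, 0.1]
grip_width: 40.0
finger_force: 0.0
```

```bash
cat >> h.py <<'E'
def yaw(s):
    M=R.from_quat(s["orientation"]).as_matrix();return np.degrees(np.arctan2(M[1,1],M[0,1]))
def blobs(w,s):
    """dark tab blob and bluish-grey disc blobs, near image centre"""
    h=w.astype(int);out=[]
    for nm,m in(("dark",h.max(2)<60),("steel",(h[:,:,2]>h[:,:,0]+6)&(h[:,:,1]>75))):
        m=cv2.morphologyEx(m.astype(np.uint8),cv2.MORPH_OPEN,np.ones((3,3)));n,l,st,c=cv2.connectedComponentsWithStats(m)
        for k in range(1,n):
            if 250<st[k,4]<30000 and st[k,1]<320:out.append((nm,st[k].tolist(),c[k].round(1).tolist()))
    return out
def wrist(name):
    s=ctrl.sense();w=ctrl.capture("wrist");cv2.imwrite(f"pics/{name}.png",w[:,:,::-1]);return s,w
E
python3 - <<'E'
from h import *
s,w=wrist("w7");print(s["clock"],s["eef_pos"],yaw(s),s["joints"].round(2))
for b in blobs(w,s):print(b)
for p in([591.1,315.2,12],[580.7,250,36]):print(proj("wrist",p,s))
E
```

```text
11.85 [580.19410267 251.1256184  103.78783263] -7.270485446284076 [-0.95  0.6   0.7   1.68 -0.44  1.03 -0.24]
('dark', [244, 6, 40, 28, 331], [266.2, 23.1])
('dark', [5, 70, 49, 34, 1273], [28.5, 87.0])
('dark', [192, 167, 13, 50, 453], [197.8, 195.2])
('dark', [161, 201, 30, 32, 395], [174.3, 218.9])
('dark', [0, 244, 640, 236, 22332], [201.3, 416.4])
('dark', [71, 246, 39, 30, 907], [89.3, 260.2])
('dark', [361, 283, 26, 91, 1060], [373.5, 334.1])
('dark', [257, 284, 27, 90, 1024], [270.8, 333.7])
('dark', [515, 313, 26, 30, 270], [528.3, 328.3])
('steel', [0, 0, 79, 77, 3289], [37.4, 25.3])
('steel', [286, 111, 87, 115, 5389], [329.2, 161.0])
('steel', [50, 135, 86, 112, 5269], [92.9, 183.4])
('steel', [583, 135, 22, 29, 358], [591.2, 148.9])
('steel', [519, 163, 27, 17, 271], [534.6, 169.9])
('steel', [593, 165, 47, 56, 1048], [618.3, 189.9])
('steel', [574, 302, 31, 33, 391], [588.7, 316.2])
[326.63261403 159.16420366]
[323.98722245 248.01631401]
```

```bash
python3 - <<'E'
from h import *
w=cv2.imread("pics/w7.png").astype(int);s=ctrl.sense()
m=(w.max(2)<70)
for r in range(196,275,6):
    c=np.nonzero(m[r,290:360])[0]+290;print(r,len(c),(c.min(),c.max()) if len(c) else "")
st=(w[:,:,0]>w[:,:,2]+6)&(w[:,:,1]>75)
for r in range(110,226,8):
    c=np.nonzero(st[r,270:390])[0]+270;print("s",r,len(c),(c.min(),c.max()) if len(c) else "")
E
```

```text
196 0 
202 0 
208 0 
214 0 
220 0 
226 10 (np.int64(323), np.int64(332))
232 16 (np.int64(321), np.int64(336))
238 16 (np.int64(321), np.int64(336))
244 16 (np.int64(321), np.int64(336))
250 16 (np.int64(321), np.int64(336))
256 0 
262 0 
268 0 
274 0 
s 110 0 
s 118 33 (np.int64(304), np.int64(355))
s 126 50 (np.int64(296), np.int64(363))
s 134 60 (np.int64(291), np.int64(368))
s 142 65 (np.int64(288), np.int64(371))
s 150 68 (np.int64(286), np.int64(372))
s 158 67 (np.int64(287), np.int64(372))
s 166 84 (np.int64(288), np.int64(371))
s 174 78 (np.int64(291), np.int64(368))
s 182 58 (np.int64(296), np.int64(362))
s 190 51 (np.int64(304), np.int64(354))
s 198 17 (np.int64(321), np.int64(337))
s 206 16 (np.int64(321), np.int64(336))
s 214 15 (np.int64(321), np.int64(335))
s 222 15 (np.int64(321), np.int64(335))
```

The near view puts the weight at column 328.5, which needs +4.7 mm in tool y and +4 mm in tool x. I'll shift, descend and grip.

Call:
{"name": "step_arm", "arguments": {
  "motion": [
    [4,4.7,30,0,0,0,40],
    [4,4.7,60,0,0,0,40],
    [4,4.7,95,0,0,0,40],
    [4,4.7,115,0,0,0,40],
    [4,4.7,125,0,0,0,40],
    [4,4.7,125,0,0,0,40],
    [4,4.7,125,0,0,0,40]
  ]
}}

```text
clock: 12.48
eef_pos: [586.2, 254.7, -19.5]
orientation: [0.748, 0.664, -0.0, 0.0]
contact_force: [0.7, 0.1, -0.3]
grip_width: 40.2
finger_force: 0.0
```

Call:
{"name": "step_arm", "arguments": {
  "motion": [
    [0,0,0,0,0,0,5],
    [0,0,0,0,0,0,5],
    [0,0,0,0,0,0,5],
    [0,0,0,0,0,0,5],
    [0,0,0,0,0,0,5],
    [0,0,0,0,0,0,5],
    [0,0,0,0,0,0,5]
  ],
  "newtons": 60
}}

```text
clock: 13.07
eef_pos: [586.4, 255.3, -18.9]
orientation: [0.748, 0.663, 0.0, -0.0]
contact_force: [-1.3, 0.2, 7.2]
grip_width: 13.7
finger_force: 60.0
```

Call:
{"name": "step_arm", "arguments": {
  "motion": [
    [0,0,-20,0,0,0,5],
    [0,0,-50,0,0,0,5],
    [0,0,-80,0,0,0,5],
    [0,0,-110,0,0,0,5],
    [0,0,-140,0,0,0,5],
    [0,0,-140,0,0,0,5],
    [0,0,-140,0,0,0,5]
  ]
}}

```text
clock: 13.65
eef_pos: [586.6, 255.5, 121.7]
orientation: [0.748, 0.663, 0.001, 0.0]
contact_force: [0.3, 0.6, -2.3]
grip_width: 13.6
finger_force: 60.0
```

```bash
cat >> h.py <<'E'
def held(w):
    st=(w[:,:,2].astype(int)>w[:,:,0]+4)&(w[:,:,1]>60);st[:60]=0;st[262:]=0;st[:,:230]=0;st[:,415:]=0
    n,l,a,c=cv2.connectedComponentsWithStats(st.astype(np.uint8));k=1+a[1:,4].argmax();ys,xs=np.nonzero(l==k)
    return a[k].tolist()
E
python3 - <<'E'
from h import *
s,w=wrist("w8");print(s["clock"],s["eef_pos"],yaw(s),s["grip_width"],s["finger_force"],s["contact_force"],held(w))
E
```

```text
13.65 [586.59209542 255.51547034 121.70528988] -6.884461423066814 13.602130227485722 59.99100781045854 [ 0.32099685  0.5734862  -2.31407437] [249, 96, 147, 166, 14770]
```

```bash
python3 - <<'E'
from h import *
print(go([648,184,135],np.radians(-30)))
E
```

```text
[array([-63.3,  70.3, -14.8]), array([-0.   , -0.   ,  0.403]), array([ 0.   , -0.   , -2.738])]
```

Call:
{"name": "step_arm", "arguments": {
  "motion": [
    [-20,20,-14,0,0,0.1,5],
    [-40,40,-14,0,0,0.2,5],
    [-63,70,-14,0,0,0.3,5],
    [-63,70,-14,0,0,0.403,5],
    [-63,70,-14,0,0,0.403,5],
    [-63,70,-14,0,0,0.403,5],
    [-63,70,-14,0,0,0.403,5]
  ]
}}

```text
clock: 14.28
eef_pos: [647.0, 185.2, 133.3]
orientation: [0.865, 0.502, -0.001, -0.0]
contact_force: [0.2, 0.5, -2.5]
grip_width: 13.2
finger_force: 60.0
```

```bash
python3 - <<'E'
from h import *
s,w=wrist("w9");print(s["clock"],s["eef_pos"],yaw(s),held(w))
u=proj("wrist",[586.3,77.3,142],s);print(u)
m=(w.max(2)<70).astype(np.uint8);m[200:]=0
n,l,st,c=cv2.connectedComponentsWithStats(m)
for k in range(1,n):
    if st[k,4]>150 and abs(c[k][0]-u[0])<90 and abs(c[k][1]-u[1])<90:print(st[k],c[k],onz("wrist",c[k],142,s))
print(go([648,184,34],np.radians(-30)))
E
```

```text
14.2833 [647.03453673 185.16533367 133.25055317] -29.73029233049674 [250, 60, 165, 202, 16218]
[324.19484795 459.43533299]
[array([-0.6,  1.5, 99.6]), array([-0.001,  0.001,  0.004]), array([-1.000e-03, -2.000e-03, -3.137e+00])]
```

I had the sign of the yaw wrong: the tab angle is yaw − 90. For tab angle 220° the yaw must be −50, so I'll raise, cross and approach from that side.

```bash
python3 - <<'E'
from h import *
print(go([491.7,-2,190],np.radians(-50)))
E
```

```text
[array([-239.7,  -42.1,  -56.2]), array([-0.001,  0.001,  0.353]), array([-1.000e-03, -2.000e-03, -2.788e+00])]
```

Call:
{"name": "step_arm", "arguments": {
  "motion": [
    [0,0,-40,0,0,0,5],
    [-20,0,-56,0,0,0.1,5],
    [-240,-42,-56,0,0,0.353,5],
    [-240,-42,-56,0,0,0.353,5],
    [-240,-42,-56,0,0,0.353,5],
    [-240,-42,-56,0,0,0.353,5],
    [-240,-42,-56,0,0,0.353,5],
    [-240,-42,-56,0,0,0.353,5],
    [-240,-42,-56,0,0,0.353,5],
    [-240,-42,-56,0,0,0.353,5],
    [-240,-42,-56,0,0,0.353,5]
  ]
}}

```text
clock: 15.25
eef_pos: [492.0, -1.4, 190.5]
orientation: [0.94, 0.342, 0.0, -0.0]
contact_force: [0.0, 0.2, -1.5]
grip_width: 13.5
finger_force: 60.0
```

```bash
cat >> h.py <<'E'
P=[586.3,77.3]
def cap(w,s,z=142):
    u=proj("wrist",[*P,z],s);m=(w.max(2)<75).astype(np.uint8)
    n,l,st,c=cv2.connectedComponentsWithStats(m)
    print("cap pred",u.round(1))
    for k in range(1,n):
        if st[k,4]>150 and abs(c[k][0]-u[0])<60 and abs(c[k][1]-u[1])<60:print(st[k],c[k].round(1),onz("wrist",st[k,:2]+st[k,2:4]/2-.5,z,s).round(1))
E
python3 - <<'E'
from h import *
s,w=wrist("w10");print(s["clock"],s["eef_pos"],yaw(s),held(w));cap(w,s)
print(go([491.7,-2,33],np.radians(-50)))
E
```

```text
15.25 [492.0396999   -1.38925257 190.4657194 ] -50.043702189346696 [250, 60, 146, 202, 17480]
cap pred [323.5  68.2]
[306  50  33  44 565] [325.4  70.1] [584.2  76.8 142. ]
[array([-6.000e-01,  1.000e-01,  1.574e+02]), array([ 0.   , -0.   , -0.001]), array([-0.   , -0.   ,  3.141])]
```

The cap is at column 322, in line with the tool axis. I'll descend and slide on.

Call:
{"name": "step_arm", "arguments": {
  "motion": [
    [0,0,40,0,0,0,5],
    [0,0,80,0,0,0,5],
    [0,0,120,0,0,0,5],
    [0,0,150,0,0,0,5],
    [0,0,156,0,0,0,5],
    [0,0,156,0,0,0,5],
    [12,0,156,0,0,0,5],
    [18,0,156,0,0,0,5],
    [24,0,156,0,0,0,5],
    [24,0,156,0,0,0,5]
  ]
}}

```text
clock: 16.13
eef_pos: [512.0, 14.2, 35.5]
orientation: [0.94, 0.341, 0.001, 0.0]
contact_force: [0.2, -0.9, -2.4]
grip_width: 13.5
finger_force: 60.0
```

Call:
{"name": "step_arm", "arguments": {
  "motion": [
    [6,0,0,0,0,0,5],
    [12,0,0,0,0,0,5],
    [18,0,0,0,0,0,5],
    [24,0,0,0,0,0,5],
    [30,0,0,0,0,0,5],
    [34,0,0,0,0,0,5],
    [34,0,0,0,0,0,5],
    [34,0,0,0,0,0,5]
  ]
}}

```text
clock: 16.8
eef_pos: [536.2, 34.3, 34.3]
orientation: [0.94, 0.34, -0.0, 0.0]
contact_force: [0.1, -0.7, -1.9]
grip_width: 13.7
finger_force: 60.0
```

```bash
python3 - <<'E'
from h import *
s,w=wrist("w11");print(s["clock"],s["eef_pos"],yaw(s),s["contact_force"],s["moment"],held(w));cap(w,s)
m=(w.max(2)<75)
st=(w[:,:,2].astype(int)>w[:,:,0]+4)&(w[:,:,1]>60)
for r in range(90,250,10):
    c=np.nonzero(st[r,240:410])[0]+240;d=np.nonzero(m[r,280:360])[0]+280;print(r,c[[0,-1]] if len(c) else "",len(c),d[[0,-1]] if len(d) else "",len(d))
E
```

```text
16.8 [536.16666406  34.30000148  34.2699873 ] -50.21624000748431 [ 0.10066027 -0.71275153 -1.87092142] [-0.20568071  0.20378595  0.01080538] [230, 60, 185, 202, 14946]
cap pred [320.1 179.2]
[ 278  113   79  102 5050] [317.  172.5] [588.9  80.5 142. ]
90 [283 359] 77  0
100 [273 367] 85  0
110 [263 375] 97 [309 309] 1
120 [253 383] 110 [309 315] 7
130 [243 384] 128 [308 317] 10
140 [240 399] 113 [299 336] 38
150 [240 407] 77 [287 348] 62
160 [240 409] 70 [281 353] 73
170 [240 409] 71 [280 356] 77
180 [243 403] 59 [280 355] 76
190 [253 392] 59 [282 353] 72
200 [256 388] 73 [287 346] 60
210 [262 383] 90 [301 332] 32
220 [270 374] 102  0
230 [281 363] 83  0
240 [300 342] 43  0
```

Call:
{"name": "step_arm", "arguments": {
  "motion": [
    [2,-1,0,0,0,0,5],
    [4.5,-1,0,0,0,0,5],
    [4.5,-1,1.5,0,0,0,5],
    [4.5,-1,2.5,0,0,0,5],
    [4.5,-1,2.5,0,0,0,5]
  ]
}}

```text
clock: 17.27
eef_pos: [538.8, 38.0, 31.6]
orientation: [0.94, 0.34, -0.0, -0.0]
contact_force: [0.8, 0.7, -1.7]
grip_width: 13.4
finger_force: 60.0
```

Call:
{"name": "step_arm", "arguments": {
  "motion": [
    [0,0,1,0,0,0,5],
    [0,0,1.5,0,0,0,5],
    [0,0,1.5,0,0,0,5]
  ]
}}

```text
clock: 17.52
eef_pos: [539.0, 37.9, 30.9]
orientation: [0.94, 0.34, 0.0, -0.0]
contact_force: [-5.3, -0.2, 12.4]
grip_width: 13.6
finger_force: 60.0
```

Seated, with 12 N of contact. I'll release and rise.

Call:
{"name": "step_arm", "arguments": {
  "motion": [
    [0,0,-0.7,0,0,0,12],
    [0,0,-0.7,0,0,0,20],
    [0,0,-0.7,0,0,0,28],
    [0,0,-0.7,0,0,0,34],
    [0,0,-0.7,0,0,0,34],
    [0,0,-20,0,0,0,34],
    [0,0,-50,0,0,0,34],
    [0,0,-85,0,0,0,34],
    [0,0,-120,0,0,0,34],
    [0,0,-150,0,0,0,34],
    [0,0,-150,0,0,0,34],
    [0,0,-150,0,0,0,34]
  ]
}}

```text
clock: 18.52
eef_pos: [539.7, 38.4, 181.5]
orientation: [0.94, 0.341, 0.001, -0.0]
contact_force: [-0.6, -0.2, -0.2]
grip_width: 33.9
finger_force: 0.0
```

```bash
python3 - <<'E'
from h import *
s,w=wrist("w12");print(s["clock"],s["eef_pos"],yaw(s),s["contact_force"]);cap(w,s)
st=(w[:,:,2].astype(int)>w[:,:,0]+4)&(w[:,:,1]>60);m=w.max(2)<75
u=proj("wrist",[*P,62],s);print("disc pred",u)
for r in range(int(u[1])-60,270,8):
    c=np.nonzero(st[r,260:390])[0]+260;d=np.nonzero(m[r,280:360])[0]+280;print(r,c[[0,-1]] if len(c) else "",len(c),d[[0,-1]] if len(d) else "",len(d))
print(go([388,257.6,120],np.radians(-13.5)))
E
```

```text
18.5167 [539.70279836  38.4221404  181.49939605] -50.182112439807014 [-0.59210394 -0.20471989 -0.19478555]
cap pred [323.  168.7]
[306 143  32  41 810] [321.5 166.5] [588.5  80.4 142. ]
disc pred [322.90504417 163.7850277 ]
103 [317 331] 15  0
111 [309 338] 29  0
119 [300 345] 40  0
127 [292 351] 44 [316 318] 3
135 [284 353] 53 [316 316] 1
143 [276 368] 64 [316 316] 1
151 [269 371] 77 [316 323] 8
159 [262 378] 58 [309 335] 27
167 [269 380] 52 [306 337] 32
175 [277 370] 40 [309 334] 26
183 [284 356] 66 [321 324] 4
191 [292 349] 54 [352 352] 1
199 [299 343] 40  0
207 [306 328] 18 [333 333] 1
215 [313 314] 2  0
223  0  0
231  0 [315 329] 15
239  0 [315 329] 15
247  0 [315 329] 15
255  0  0
263  0  0
[array([  24.4, -265. ,   60.4]), array([-0.   , -0.001, -0.64 ]), array([-1.000e-03,  0.000e+00,  2.501e+00])]
```

The first weight is on. Next is W2.

Call:
{"name": "step_arm", "arguments": {
  "motion": [
    [24,-265,0,0,0,-0.64,40],
    [24,-265,0,0,0,-0.64,40],
    [24,-265,0,0,0,-0.64,40],
    [24,-265,0,0,0,-0.64,40],
    [24,-265,30,0,0,-0.64,40],
    [24,-265,60,0,0,-0.64,40],
    [24,-265,77,0,0,-0.64,40],
    [24,-265,77,0,0,-0.64,40],
    [24,-265,77,0,0,-0.64,40],
    [24,-265,77,0,0,-0.64,40]
  ]
}}

```text
clock: 19.4
eef_pos: [388.2, 255.9, 103.2]
orientation: [0.786, 0.618, -0.001, 0.001]
contact_force: [1.1, -0.3, 0.8]
grip_width: 40.5
finger_force: 0.0
```

```bash
cat >> h.py <<'E'
def near(w,s):
    """disc (circle fit) and neck line of the weight below, in tool coordinates"""
    st=(w[:,:,2].astype(int)>w[:,:,0]+6)&(w[:,:,1]>70);st[270:]=0
    n,l,a,c=cv2.connectedComponentsWithStats(st.astype(np.uint8))
    k=max((k for k in range(1,n) if abs(c[k][0]-322)<90 and a[k,4]>2000),key=lambda k:a[k,4]);m=l==k;print(a[k])
    rows=[(r,*np.nonzero(m[r])[0][[0,-1]]) for r in range(480) if m[r].any()]
    W=[b-a_ for _,a_,b in rows];i=int(np.argmax(W));R_=W[i]/2
    nk=[(r,(x+y)/2) for r,x,y in rows if y-x<R_*.55 and r>rows[i][0]]
    dk=(w.max(2)<70)
    tb=[(r,*(np.nonzero(dk[r,int(nk[-1][1])-25:int(nk[-1][1])+25])[0][[0,-1]]+int(nk[-1][1])-25)) for r in range(nk[-1][0],275) if dk[r,int(nk[-1][1])-25:int(nk[-1][1])+25].sum()>6]
    pts=np.vstack([np.c_[[x for r,x,y in rows if y-x>R_*1.1],[r for r,x,y in rows if y-x>R_*1.1]],np.c_[[y for r,x,y in rows if y-x>R_*1.1],[r for r,x,y in rows if y-x>R_*1.1]]]).astype(float)
    A=np.c_[2*pts,np.ones(len(pts))];q=np.linalg.lstsq(A,(pts**2).sum(1),rcond=None)[0]
    C=q[:2];print("disc",C.round(1),"r",np.sqrt(q[2]+C@C).round(1),"neck",nk[0],nk[-1],"tab",tb[0] if tb else None,tb[-1] if tb else None)
    M=R.from_quat(s["orientation"]).inv();T=lambda u,z:M.apply(onz("wrist",u,z,s)-s["eef_pos"])
    D=T(C,12);K=T((nk[-2][1],nk[-2][0]),12);v=(K-D)[:2];v/=np.linalg.norm(v);print("disc tool",D.round(1),"tab tool",(D[:2]+66*v).round(1),"turn",np.arctan2(-v[1],-v[0]).round(3))
E
python3 - <<'E'
from h import *
s,w=wrist("w13");print(s["clock"],s["eef_pos"],yaw(s));near(w,s)
E
```

```text
19.4 [388.18170518 255.93275746 103.16114308] -13.595647556480067
[ 278  108   87  116 5459]
disc [320.8 151.3] r 43.5 neck (195, np.float64(321.5)) (223, np.float64(320.0)) tab (224, np.int64(315), np.int64(326)) (252, np.int64(315), np.int64(326))
disc tool [71.1 -1.7 91. ] tab tool [ 5.1 -2.1] turn 0.006
```

Call:
{"name": "step_arm", "arguments": {
  "motion": [
    [4.5,-2,30,0,0,0,40],
    [4.5,-2,60,0,0,0,40],
    [4.5,-2,95,0,0,0,40],
    [4.5,-2,115,0,0,0,40],
    [4.5,-2,124,0,0,0,40],
    [4.5,-2,124,0,0,0,40],
    [4.5,-2,124,0,0,0,40]
  ]
}}

```text
clock: 20.03
eef_pos: [388.1, 261.7, -19.5]
orientation: [0.786, 0.618, 0.001, 0.0]
contact_force: [0.2, 0.7, 0.7]
grip_width: 40.1
finger_force: 0.0
```

Call:
{"name": "step_arm", "arguments": {
  "motion": [
    [0,0,0,0,0,0,5],
    [0,0,0,0,0,0,5],
    [0,0,0,0,0,0,5],
    [0,0,0,0,0,0,5],
    [0,0,0,0,0,0,5],
    [0,0,0,0,0,0,5],
    [0,0,0,0,0,0,5]
  ],
  "newtons": 60
}}

```text
clock: 20.62
eef_pos: [387.3, 262.3, -20.1]
orientation: [0.786, 0.619, 0.0, -0.0]
contact_force: [-2.4, 0.2, 11.8]
grip_width: 13.7
finger_force: 60.0
```

Call:
{"name": "step_arm", "arguments": {
  "motion": [
    [0,0,-20,0,0,0,5],
    [0,0,-60,0,0,0,5],
    [0,0,-100,0,0,0,5],
    [0,0,-140,0,0,0,5],
    [0,0,-180,0,0,0,5],
    [0,0,-215,0,0,0,5],
    [0,0,-215,0,0,0,5],
    [0,0,-215,0,0,0,5]
  ]
}}

```text
clock: 21.28
eef_pos: [387.2, 262.8, 195.7]
orientation: [0.785, 0.619, 0.001, -0.001]
contact_force: [0.3, -0.3, -1.8]
grip_width: 13.3
finger_force: 59.9
```

```bash
python3 - <<'E'
from h import *
s,w=wrist("w14");print(s["clock"],s["eef_pos"],yaw(s),s["grip_width"],s["contact_force"],held(w),s["joints"].round(2))
t=np.radians(140);print([586.3+124*np.cos(t),77.3+124*np.sin(t)])
print(go([586.8+124*np.cos(t),78+124*np.sin(t),200],np.radians(230)))
E
```

```text
21.2833 [387.20142884 262.7811388  195.67057372] -13.491055453123987 13.263641052383937 [ 0.30688001 -0.30579206 -1.76756009] [249, 93, 148, 169, 15075] [-1.5   0.15  0.93  1.99 -0.14  1.06 -0.74]
[np.float64(491.31048905324667), np.float64(157.0056636011309)]
[array([-77. , 126.8,  -5.9]), array([-1.000e-03,  0.000e+00,  2.033e+00]), array([-0.000e+00, -1.000e-03, -1.108e+00])]
```

```bash
python3 - <<'E'
from h import *
print(go([483.4,147.7,195],np.radians(-124)))
E
```

```text
[array([-88.7, 120.9,  -0.9]), array([-1.000e-03,  0.000e+00,  1.929e+00]), array([-0.000e+00, -1.000e-03, -1.213e+00])]
```

Call:
{"name": "step_arm", "arguments": {
  "motion": [
    [-89,121,0,0,0,1.929,5],
    [-89,121,0,0,0,1.929,5],
    [-89,121,0,0,0,1.929,5],
    [-89,121,0,0,0,1.929,5],
    [-89,121,0,0,0,1.929,5],
    [-89,121,0,0,0,1.929,5],
    [-89,121,0,0,0,1.929,5],
    [-89,121,0,0,0,1.929,5],
    [-89,121,0,0,0,1.929,5],
    [-89,121,0,0,0,1.929,5],
    [-89,121,0,0,0,1.929,5],
    [-89,121,0,0,0,1.929,5]
  ]
}}

```text
clock: 22.33
eef_pos: [483.0, 146.5, 192.8]
orientation: [0.996, -0.086, -0.001, 0.001]
contact_force: [0.0, 0.1, -1.2]
grip_width: 13.8
finger_force: 59.9
```

```bash
python3 - <<'E'
from h import *
s=ctrl.sense();print(s["eef_pos"],yaw(s),s["joints"].round(2),go([483.4,147.7,195],np.radians(-124)))
E
```

```text
[483.00951426 146.46609365 192.79120693] -99.87607343283754 [-1.33  0.39  1.22  1.91 -0.4   1.12 -1.7 ] [array([ 0.2, -1.3, -2.2]), array([0.003, 0.001, 0.421]), array([-1.000e-03,  4.000e-03, -2.721e+00])]
```

Call:
{"name": "step_arm", "arguments": {
  "motion": [
    [0,0,0,0,0,0.1,5],
    [0,0,0,0,0,0.2,5]
  ]
}}

```text
clock: 22.5
eef_pos: [483.0, 146.5, 192.8]
orientation: [0.983, -0.185, -0.001, 0.001]
contact_force: [-0.0, -0.3, -1.5]
grip_width: 13.6
finger_force: 59.9
```

```bash
python3 - <<'E'
from h import *
s=ctrl.sense();print(s["eef_pos"],yaw(s),s["joints"].round(3),go([483.4,147.7,195],np.radians(-124)))
E
```

```text
[482.99525877 146.47564982 192.79254941] -111.27555859419 [-1.335  0.392  1.223  1.914 -0.407  1.124 -1.895] [array([-0.1, -1.3, -2.2]), array([0.003, 0.001, 0.222]), array([-1.00e-03,  4.00e-03, -2.92e+00])]
```

Call:
{"name": "step_arm", "arguments": {
  "motion": [
    [0,-1,-2,0,0,0.222,5],
    [0,-1,-2,0,0,0.222,5],
    [0,-1,-2,0,0,0.222,5],
    [0,-1,-2,0,0,0.222,5]
  ]
}}

```text
clock: 22.83
eef_pos: [483.6, 147.5, 195.3]
orientation: [0.958, -0.288, -0.0, 0.001]
contact_force: [-0.6, -0.7, -1.3]
grip_width: 13.7
finger_force: 59.9
```

```bash
python3 - <<'E'
from h import *
s,w=wrist("w15");print(s["clock"],s["eef_pos"],yaw(s),held(w),s["joints"].round(3));cap(w,s)
print(go([483.4,147.7,48],np.radians(-124)))
m=w.max(2)<75
for r in range(40,100,5):
    d=np.nonzero(m[r,285:365])[0]+285;print(r,d[[0,-1]] if len(d) else "",len(d))
E
```

```text
22.8333 [483.6129355  147.53210005 195.29042524] -123.51323565146957 [250, 60, 147, 152, 10937] [-1.339  0.392  1.229  1.91  -0.408  1.129 -2.109]
cap pred [325.8  66.9]
[ 308   51   32   45 1038] [322.9  71. ] [584.1  80.6 142. ]
[array([-3.000e-01, -1.000e-01,  1.475e+02]), array([0.002, 0.   , 0.009]), array([-0.000e+00,  3.000e-03, -3.132e+00])]
40  0
45  0
50  0
55 [314 334] 21
60 [310 337] 28
65 [308 339] 32
70 [308 339] 32
75 [309 338] 30
80 [310 336] 27
85 [310 330] 21
90 [309 329] 13
95 [325 327] 3
```

Call:
{"name": "step_arm", "arguments": {
  "motion": [
    [0,0.8,40,0,0,0,5],
    [0,0.8,80,0,0,0,5],
    [0,0.8,115,0,0,0,5],
    [0,0.8,140,0,0,0,5],
    [0,0.8,149,0,0,0,5],
    [0,0.8,149,0,0,0,5],
    [0,0.8,149,0,0,0,5],
    [12,0.8,149,0,0,0,5],
    [18,0.8,149,0,0,0,5],
    [24,0.8,149,0,0,0,5],
    [24,0.8,149,0,0,0,5]
  ]
}}

```text
clock: 23.8
eef_pos: [505.0, 133.5, 48.4]
orientation: [0.957, -0.29, 0.001, -0.0]
contact_force: [0.7, -0.1, -2.5]
grip_width: 13.7
finger_force: 59.9
```

```bash
python3 - <<'E'
from h import *
s,w=wrist("w16");print(s["clock"],s["eef_pos"],yaw(s),s["contact_force"],s["joints"].round(3));cap(w,s)
m=w.max(2)<75
for r in range(80,200,8):
    d=np.nonzero(m[r,260:385])[0]+260;print(r,d[[0,-1]] if len(d) else "",len(d))
E
```

```text
23.8 [505.0022544  133.50466828  48.42713842] -123.6911784354936 [ 0.70507034 -0.13449033 -2.52409588] [-1.063  0.606  0.97   2.    -0.655  0.881 -1.892]
cap pred [329.2  55.8]
[ 287   17   76   95 5127] [324.1  61. ] [585.3  79.6 142. ]
80 [292 356] 65
88 [263 350] 57
96 [307 341] 35
104 [309 372] 18
112  0
120  0
128  0
136  0
144  0
152  0
160  0
168 [325 325] 1
176  0
184  0
192  0
```

Call:
{"name": "step_arm", "arguments": {
  "motion": [
    [6,0.7,0,0,0,0,5],
    [12,0.7,0,0,0,0,5],
    [18,0.7,0,0,0,0,5],
    [24,0.7,0,0,0,0,5],
    [30,0.7,0,0,0,0,5],
    [31,0.7,0,0,0,0,5],
    [31,0.7,0,0,0,0,5],
    [31,0.7,0,0,0,0,5]
  ]
}}

```text
clock: 24.52
eef_pos: [529.0, 116.1, 47.3]
orientation: [0.957, -0.29, -0.0, 0.0]
contact_force: [-0.5, 0.0, -1.4]
grip_width: 14.1
finger_force: 59.9
```

```bash
cat >> h.py <<'E'
def caprows(w,lo=90,hi=240):
    m=w.max(2)<75;o=[]
    for r in range(lo,hi,3):
        d=np.nonzero(m[r,265:380])[0]+265
        if len(d)>15:o.append((r,d[0],d[-1]))
    o=np.array(o);i=(o[:,2]-o[:,1]).argmax();print("cap widest",o[i],"rows",o[0],o[-1])
E
python3 - <<'E'
from h import *
s,w=wrist("w17");print(s["clock"],s["eef_pos"],yaw(s),s["contact_force"]);cap(w,s);caprows(w)
E
```

```text
24.5167 [528.96271026 116.13740343  47.26406791] -123.6816690786355 [-0.45784267  0.00380343 -1.41078054]
cap pred [325.4 164.5]
[ 286  128   72   73 3971] [321.3 164.2] [587.1  78.2 142. ]
[315 209  16  16 204] [322.7 216.7] [573.8  86.7 142. ]
cap widest [162 286 356] rows [132 305 337] [219 315 330]
```

Call:
{"name": "step_arm", "arguments": {
  "motion": [
    [3,0,0,0,0,0,5],
    [5.5,0,0,0,0,0,5],
    [5.5,0,2,0,0,0,5],
    [5.5,0,3.5,0,0,0,5],
    [5.5,0,3.5,0,0,0,5]
  ]
}}

```text
clock: 24.98
eef_pos: [533.4, 113.2, 43.5]
orientation: [0.957, -0.29, -0.0, 0.0]
contact_force: [0.2, 0.2, -2.3]
grip_width: 13.6
finger_force: 59.9
```

Call:
{"name": "step_arm", "arguments": {
  "motion": [
    [0,0,1,0,0,0,5],
    [0,0,1.5,0,0,0,5],
    [0,0,1.5,0,0,0,5]
  ]
}}

```text
clock: 25.23
eef_pos: [533.6, 113.2, 42.3]
orientation: [0.957, -0.29, -0.0, 0.0]
contact_force: [-0.3, -0.7, -1.7]
grip_width: 13.6
finger_force: 59.9
```

Call:
{"name": "step_arm", "arguments": {
  "motion": [
    [0,0,1,0,0,0,5],
    [0,0,1.5,0,0,0,5],
    [0,0,1.5,0,0,0,5]
  ]
}}

```text
clock: 25.48
eef_pos: [533.7, 113.3, 41.6]
orientation: [0.957, -0.29, -0.0, -0.0]
contact_force: [-8.8, 1.7, 18.7]
grip_width: 13.7
finger_force: 60.0
```

Contact at 41.6, as expected. I'll release and rise.

Call:
{"name": "step_arm", "arguments": {
  "motion": [
    [0,0,-1.2,0,0,0,12],
    [0,0,-1.2,0,0,0,20],
    [0,0,-1.2,0,0,0,28],
    [0,0,-1.2,0,0,0,34],
    [0,0,-1.2,0,0,0,34],
    [0,0,-20,0,0,0,34],
    [0,0,-50,0,0,0,34],
    [0,0,-85,0,0,0,34],
    [0,0,-120,0,0,0,34],
    [0,0,-145,0,0,0,34],
    [0,0,-145,0,0,0,34],
    [0,0,-145,0,0,0,34]
  ]
}}

```text
clock: 26.48
eef_pos: [534.2, 113.6, 186.8]
orientation: [0.957, -0.289, 0.001, -0.001]
contact_force: [-0.1, 0.4, -0.7]
grip_width: 34.1
finger_force: 0.0
```

```bash
python3 - <<'E'
from h import *
s,w=wrist("w18");print(s["clock"],s["eef_pos"],yaw(s),s["joints"].round(2));cap(w,s)
m=w.max(2)<75
for r in range(200,275,6):
    d=np.nonzero(m[r,290:360])[0]+290;print(r,d[[0,-1]] if len(d) else "",len(d))
t=np.radians(146);print(proj("wrist",[587.1+66*np.cos(t),78.2+66*np.sin(t),98],s))
print(go([383.4,389.5,180],np.radians(-11.1)))
E
```

```text
26.4833 [534.15315937 113.57967983 186.75458501] -123.63793947706314 [-1.13  0.47  1.13  1.83 -0.47  1.14 -1.99]
cap pred [325.2 163.9]
[307 148  33  33 802] [322.9 164. ] [587.   78.6 142. ]
200  0
206  0
212  0
218  0
224  0
230 [316 330] 15
236 [316 330] 15
242 [316 330] 15
248 [316 330] 15
254  0
260  0
266  0
272  0
[322.85800636 243.0377965 ]
[array([-277.9, -146.6,    5.8]), array([-0.   , -0.   , -1.964]), array([-0.   ,  0.   ,  1.177])]
```

Call:
{"name": "step_arm", "arguments": {
  "motion": [
    [-278,-147,0,0,0,-1.96,40],
    [-278,-147,0,0,0,-1.96,40],
    [-278,-147,0,0,0,-1.96,40],
    [-278,-147,0,0,0,-1.96,40],
    [-278,-147,0,0,0,-1.96,40],
    [-278,-147,0,0,0,-1.96,40],
    [-278,-147,0,0,0,-1.96,40],
    [-278,-147,0,0,0,-1.96,40],
    [-278,-147,0,0,0,-1.96,40],
    [-278,-147,0,0,0,-1.96,40],
    [-278,-147,0,0,0,-1.96,40],
    [-278,-147,0,0,0,-1.96,40]
  ]
}}

```text
clock: 27.53
eef_pos: [383.2, 389.3, 184.5]
orientation: [0.896, 0.443, -0.001, 0.001]
contact_force: [0.2, -0.1, -0.5]
grip_width: 40.0
finger_force: 0.0
```

```bash
python3 - <<'E'
from h import *
s=ctrl.sense();print(s["eef_pos"],yaw(s),s["joints"].round(2));print(go([383.4,389.5,104],np.radians(-11.1)))
E
```

```text
[383.17940354 389.27158943 184.54267977] -37.35840814809459 [-1.47  0.34  0.77  1.82 -0.27  1.09 -1.26]
[array([ 0.5,  0. , 80.5]), array([-0.   ,  0.002, -0.458]), array([3.000e-03, 1.000e-03, 2.683e+00])]
```

Call:
{"name": "step_arm", "arguments": {
  "motion": [
    [0,0,30,0,0,-0.458,40],
    [0,0,60,0,0,-0.458,40],
    [0,0,80,0,0,-0.458,40],
    [0,0,80,0,0,-0.458,40],
    [0,0,80,0,0,-0.458,40],
    [0,0,80,0,0,-0.458,40]
  ]
}}

```text
clock: 28.03
eef_pos: [383.7, 389.1, 105.3]
orientation: [0.775, 0.631, -0.001, 0.0]
contact_force: [0.1, -0.4, 0.2]
grip_width: 40.4
finger_force: 0.0
```

```bash
python3 - <<'E'
from h import *
s,w=wrist("w19");print(s["clock"],s["eef_pos"],yaw(s));near(w,s)
E
```

```text
28.0333 [383.74795775 389.12541845 105.26994411] -11.688467040608074
[ 277  108   87  115 5394]
disc [320.3 150.9] r 43.2 neck (194, np.float64(321.0)) (222, np.float64(319.5)) tab (223, np.int64(315), np.int64(324)) (250, np.int64(313), np.int64(326))
disc tool [71.4 -2.1 93.2] tab tool [ 5.4 -3.5] turn 0.021
```

Call:
{"name": "step_arm", "arguments": {
  "motion": [
    [4.8,-2.3,30,0,0,0.01,40],
    [4.8,-2.3,60,0,0,0.01,40],
    [4.8,-2.3,95,0,0,0.01,40],
    [4.8,-2.3,116,0,0,0.01,40],
    [4.8,-2.3,125,0,0,0.01,40],
    [4.8,-2.3,125,0,0,0.01,40],
    [4.8,-2.3,125,0,0,0.01,40]
  ]
}}

```text
clock: 28.67
eef_pos: [383.0, 395.1, -18.2]
orientation: [0.778, 0.628, 0.0, 0.0]
contact_force: [-0.6, -0.4, 0.3]
grip_width: 40.1
finger_force: 0.0
```

Call:
{"name": "step_arm", "arguments": {
  "motion": [
    [0,0,0,0,0,0,5],
    [0,0,0,0,0,0,5],
    [0,0,0,0,0,0,5],
    [0,0,0,0,0,0,5],
    [0,0,0,0,0,0,5],
    [0,0,0,0,0,0,5],
    [0,0,0,0,0,0,5]
  ],
  "newtons": 60
}}

```text
clock: 29.25
eef_pos: [382.6, 395.2, -18.5]
orientation: [0.778, 0.629, 0.0, -0.0]
contact_force: [-1.5, -0.7, 7.4]
grip_width: 13.7
finger_force: 60.0
```

Call:
{"name": "step_arm", "arguments": {
  "motion": [
    [0,0,-20,0,0,0,5],
    [0,0,-60,0,0,0,5],
    [0,0,-100,0,0,0,5],
    [0,0,-140,0,0,0,5],
    [0,0,-180,0,0,0,5],
    [0,0,-225,0,0,0,5],
    [0,0,-225,0,0,0,5],
    [0,0,-225,0,0,0,5]
  ]
}}

```text
clock: 29.92
eef_pos: [383.1, 395.7, 208.1]
orientation: [0.777, 0.629, 0.002, -0.001]
contact_force: [0.2, -0.4, -2.2]
grip_width: 13.6
finger_force: 60.0
```

```bash
python3 - <<'E'
from h import *
s,w=wrist("w20");print(s["clock"],s["eef_pos"],yaw(s),s["grip_width"],s["contact_force"],held(w),s["joints"].round(2))
for th in(50,290):
    t=np.radians(th);print(th,go([587.1+125*np.cos(t),78.2+125*np.sin(t),205],t+np.pi/2))
E
```

```text
29.9167 [383.1077226  395.66608313 208.07729542] -12.047278565577933 13.591902703154778 [ 0.16809402 -0.35919203 -2.15047897] [249, 92, 147, 170, 14853] [-1.42  0.3   0.69  1.79 -0.21  1.12 -0.87]
50 [array([-156.7,  325. ,    0.8]), array([ 2.000e-03, -1.000e-03, -2.654e+00]), array([-0.   , -0.001,  0.488])]
290 [array([-373.1,  332.7,    0.6]), array([ 0.   , -0.001, -0.559]), array([-2.000e-03, -0.000e+00,  2.582e+00])]
```

Call:
{"name": "step_arm", "arguments": {
  "motion": [
    [-157,325,0,0,0,-1.4,5],
    [-157,325,0,0,0,-1.4,5],
    [-157,325,0,0,0,-1.4,5],
    [-157,325,0,0,0,-1.4,5],
    [-157,325,0,0,0,-1.4,5],
    [-157,325,0,0,0,-1.4,5],
    [-157,325,0,0,0,-1.4,5],
    [-157,325,0,0,0,-1.4,5],
    [-157,325,0,0,0,-1.4,5],
    [-157,325,0,0,0,-1.4,5],
    [-157,325,0,0,0,-1.4,5],
    [-157,325,0,0,0,-1.4,5]
  ]
}}

```text
clock: 30.97
eef_pos: [667.5, 171.2, 202.7]
orientation: [0.188, 0.982, -0.001, -0.002]
contact_force: [-0.2, 0.7, -0.7]
grip_width: 13.6
finger_force: 60.0
```

```bash
python3 - <<'E'
from h import *
s=ctrl.sense();print(s["eef_pos"],yaw(s),s["joints"].round(2));print(go([667.6,174.2,205],np.radians(140)))
E
```

```text
[667.53680893 171.20862708 202.65580772] 68.35237057408645 [-0.59  0.55  0.45  1.41 -0.24  1.24  1.07]
[array([ 1.1,  2.8, -2.3]), array([-1.00e-03, -4.00e-03, -1.25e+00]), array([-5.000e-03,  1.000e-03,  1.891e+00])]
```

Call:
{"name": "step_arm", "arguments": {
  "motion": [
    [1,2,-2,0,0,-1.25,5],
    [1,2,-2,0,0,-1.25,5],
    [1,2,-2,0,0,-1.25,5],
    [1,2,-2,0,0,-1.25,5],
    [1,2,-2,0,0,-1.25,5],
    [1,2,-2,0,0,-1.25,5],
    [1,2,-2,0,0,-1.25,5],
    [1,2,-2,0,0,-1.25,5],
    [1,2,-2,0,0,-1.25,5],
    [1,2,-2,0,0,-1.25,5],
    [1,2,-2,0,0,-1.25,5],
    [1,2,-2,0,0,-1.25,5]
  ]
}}

```text
clock: 31.97
eef_pos: [666.7, 175.3, 205.9]
orientation: [-0.419, 0.908, 0.0, -0.001]
contact_force: [-0.1, -0.3, -2.4]
grip_width: 13.5
finger_force: 60.0
```

```bash
python3 - <<'E'
from h import *
s,w=wrist("w21");print(s["clock"],s["eef_pos"],yaw(s),held(w),s["joints"].round(2));cap(w,s);caprows(w,35,110)
print(go([667.6,174.2,60],np.radians(140)))
E
```

```text
31.9667 [666.73482139 175.26090358 205.93162593] 139.52975638241978 [250, 60, 146, 168, 16627] [-0.43  0.52  0.19  1.4  -0.1   1.23  2.21]
cap pred [319.4  66.8]
[323   0  18  19 283] [331.4   8.1] [557.9  56.3 142. ]
[304  52  31  41 743] [317.7  69.5] [588.6  79.6 142. ]
cap widest [ 68 304 334] rows [ 56 310 328] [ 83 310 328]
[array([  0.2,  -1.5, 146.3]), array([ 0.001, -0.002, -0.009]), array([-2.000e-03, -2.000e-03,  3.133e+00])]
```

Call:
{"name": "step_arm", "arguments": {
  "motion": [
    [0,-2.2,40,0,0,0,5],
    [0,-2.2,80,0,0,0,5],
    [0,-2.2,115,0,0,0,5],
    [0,-2.2,138,0,0,0,5],
    [0,-2.2,146,0,0,0,5],
    [0,-2.2,146,0,0,0,5],
    [0,-2.2,146,0,0,0,5],
    [12,-2.2,146,0,0,0,5],
    [18,-2.2,146,0,0,0,5],
    [24,-2.2,146,0,0,0,5],
    [24,-2.2,146,0,0,0,5]
  ]
}}

```text
clock: 32.93
eef_pos: [653.7, 154.8, 63.3]
orientation: [-0.42, 0.907, -0.0, 0.001]
contact_force: [0.1, -0.5, -0.9]
grip_width: 13.6
finger_force: 60.0
```

```bash
python3 - <<'E'
from h import *
s,w=wrist("w22");print(s["clock"],s["eef_pos"],yaw(s),s["contact_force"]);cap(w,s);caprows(w,10,130)
E
```

```text
32.9333 [653.73953929 154.8378031   63.29845654] 139.68806128481597 [ 0.137619   -0.52707929 -0.90127831]
cap pred [327.3  53.9]
[ 294   21   67   84 3925] [326.6  59.8] [588.   79.1 142. ]
cap widest [ 58 294 360] rows [ 25 314 342] [ 94 312 337]
```

Call:
{"name": "step_arm", "arguments": {
  "motion": [
    [6,1.3,0,0,0,0,5],
    [12,1.3,0,0,0,0,5],
    [18,1.3,0,0,0,0,5],
    [24,1.3,0,0,0,0,5],
    [30,1.3,0,0,0,0,5],
    [33,1.3,0,0,0,0,5],
    [33,1.3,0,0,0,0,5],
    [33,1.3,0,0,0,0,5]
  ]
}}

```text
clock: 33.65
eef_pos: [631.3, 131.4, 62.0]
orientation: [-0.421, 0.907, 0.0, 0.0]
contact_force: [-0.2, -0.0, -2.2]
grip_width: 13.6
finger_force: 60.0
```

```bash
python3 - <<'E'
from h import *
s,w=wrist("w23");print(s["clock"],s["eef_pos"],yaw(s),s["contact_force"]);cap(w,s);caprows(w)
E
```

```text
33.65 [631.26228782 131.44641066  61.98614148] 139.76784500397923 [-0.17165112 -0.00739028 -2.19635015]
cap pred [321.6 159. ]
[ 290  129   63   65 3067] [321.2 160.5] [586.9  77.7 142. ]
cap widest [162 290 352] rows [132 308 336] [189 307 334]
```

Call:
{"name": "step_arm", "arguments": {
  "motion": [
    [3,0,0,0,0,0,5],
    [5.3,0,0,0,0,0,5],
    [5.3,0,2.5,0,0,0,5],
    [5.3,0,5,0,0,0,5],
    [5.3,0,5,0,0,0,5]
  ]
}}

```text
clock: 34.12
eef_pos: [627.4, 127.5, 56.2]
orientation: [-0.421, 0.907, 0.0, -0.0]
contact_force: [0.1, 1.1, -1.3]
grip_width: 13.8
finger_force: 60.0
```

Call:
{"name": "step_arm", "arguments": {
  "motion": [
    [0,0,1,0,0,0,5],
    [0,0,1.5,0,0,0,5],
    [0,0,1.5,0,0,0,5]
  ]
}}

```text
clock: 34.37
eef_pos: [627.9, 127.5, 55.5]
orientation: [-0.421, 0.907, -0.0, -0.0]
contact_force: [-1.5, -0.7, 1.5]
grip_width: 13.4
finger_force: 60.0
```

Touching (force +1.5 N against −2 N hanging free). I'll press a little more, then release.

Call:
{"name": "step_arm", "arguments": {
  "motion": [
    [0,0,0.7,0,0,0,5],
    [0,0,0.7,0,0,0,5]
  ]
}}

```text
clock: 34.53
eef_pos: [628.0, 127.6, 55.3]
orientation: [-0.421, 0.907, 0.0, 0.0]
contact_force: [-3.3, 1.0, 8.1]
grip_width: 13.7
finger_force: 60.0
```

Call:
{"name": "step_arm", "arguments": {
  "motion": [
    [0,0,-0.4,0,0,0,12],
    [0,0,-0.4,0,0,0,20],
    [0,0,-0.4,0,0,0,28],
    [0,0,-0.4,0,0,0,34],
    [0,0,-0.4,0,0,0,34],
    [0,0,-20,0,0,0,34],
    [0,0,-50,0,0,0,34],
    [0,0,-85,0,0,0,34],
    [0,0,-120,0,0,0,34],
    [0,0,-150,0,0,0,34],
    [0,0,-150,0,0,0,34],
    [0,0,-150,0,0,0,34]
  ]
}}

```text
clock: 35.53
eef_pos: [628.6, 127.6, 206.2]
orientation: [-0.421, 0.907, -0.0, 0.001]
contact_force: [-0.1, 0.4, -0.6]
grip_width: 33.7
finger_force: 0.0
```

```bash
python3 - <<'E'
from h import *
s,w=wrist("w24");print(s["clock"],s["eef_pos"],yaw(s),s["contact_force"])
a=ctrl.capture("scene");b=ctrl.capture("side")
u=proj("wrist",[587,78,74],s).astype(int);print(u)
W=cv2.resize(w[max(u[1]-100,0):u[1]+100,u[0]-100:u[0]+100],(400,400),interpolation=cv2.INTER_CUBIC)
B=cv2.resize(b[240:380,370:510],(400,400),interpolation=cv2.INTER_CUBIC)
cv2.imwrite("pics/fin.png",np.vstack([np.hstack([W,B]),cv2.resize(a[200:345,180:480],(800,195*2))[0:200] *0+cv2.resize(a[225:345,185:485],(800,320))[:200]])[:,:,::-1][:600])
E
```

```text
35.5333 [628.59208882 127.58410028 206.23779197] 139.77419844700023 [-0.11969944  0.41971198 -0.64786155]
[322 157]
```

View pics/fin.png

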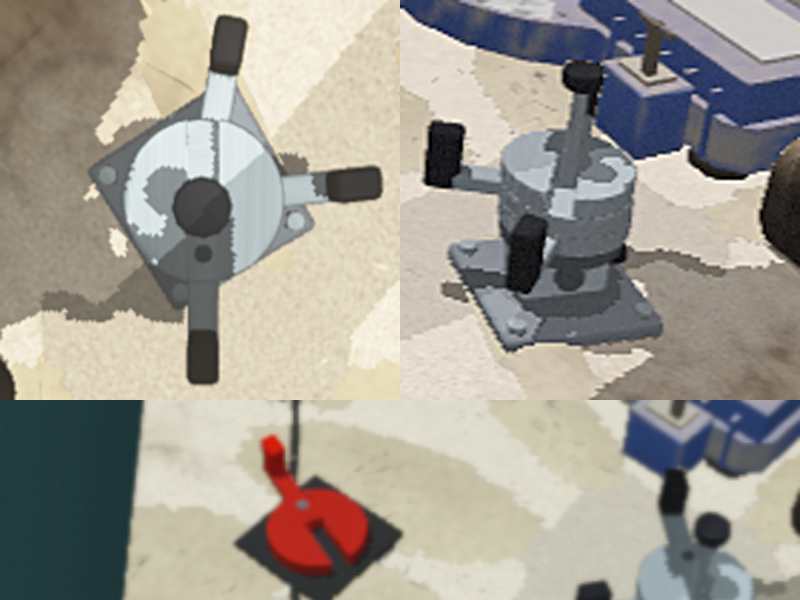

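The final view shows three steel weights flat and coaxial on the post, with tabs at about 50°, 146° and 220°. The red weight lies on the mat. I'll hand in.

```bash
python3 -c "
from station import ctrl
print(ctrl.sign_off())"
```

```text
the job is handed in; nothing more can be done
None
```

The job is handed in: the red weight lies flat on the mat, and the three steel weights are stacked flat and home on the post, with their slots at least 73° apart.

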